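# Unpile the washed cell parts into their drying trays

## Robot

A 6-joint arm with a two-finger parallel gripper is mounted at the origin on the work surface. World frame = base frame: x ahead of the robot, y to its left, z up, the work surface at z = 0. Lengths are in m, angles in rad, forces in N, time in s.
With the tool pointing down it reaches from about 0.25 to 0.775 m from the base axis. Payload 4 kg.
Tool frame: the origin (TCP) lies midway between the tips of the shut fingers; the grasp point (between the pads) lies 19 mm behind it; y points along the fingers, x is the direction in which the jaws open and shut, and the axes are right-handed (so a half turn about y gives the same grasp; the last joint's range is limited). The gripper opens to 94 mm and grips with 3 to 60 N. Pads are 16 mm wide; open, the fingers measure 119 mm over their backs; the gripper's body (75 mm by 177 mm) begins 78 mm behind the grasp point.
Start: joints at [0.997, 0.087, 1.371, -0, 1.684, -0.103], TCP at [0.249, 0.49, 0.206] pointing down, gripper open.
Joint ranges: [-3.1, 3.1], [-0.76, 2.03], [0.27, 2.55], [-1.08, 4.22], [0.17, 2.65], [-2.57, 2.57]. Speed limits (rad/s): [2.79, 2.79, 3.14, 3.14, 3.14, 3.14].

## Interface

Orientations are given as [roll, pitch, yaw] about the fixed x, y, z axes, in that order (R = Rz(yaw) Ry(pitch) Rx(roll)).
In Python, from bench import robot gives the robot as it stands.
- The arm moves only by the shell command python3 -m creep 'ROWS'. ROWS is JSON, a list of rows, each a list of 7 numbers: the shift along the tool's x, y, z in mm, then the turn, a rotation vector about the tool's x, y, z in degrees, then the closure in counts, from 0 (fully open) to 255 (shut). A call has 1 to 5 rows; each row is the pose to reach, as a shift and turn from the pose commanded when the call began, along the tool's axes at that moment; what a row does not reach only later rows make up. A row lasts 1/8 s, in which the tool goes at most 62.5 mm and 10.7 degrees, less where a joint would pass 70% of its speed; a pose out of reach is approached as far as the arm can. A call with a gripper value outside its range is refused whole. The fingers move at their own pace and stop on an object; the grip force is fixed at half the most. Time passes only in rows, so rows that repeat a pose let the fingers close. It gives the time, the measured TCP pose, the force and the opening at its end, in the units of the state.
- robot.get_obs(): the state, without advancing time (a new reading comes with each control period).
- robot.snapshot(name): name is "side" or "top"; returns a dict with "color" (480x640x3 uint8, blue, green, red), "fx", "fy", "cx", "cy" (pixels), "world_from_camera" (4x4, takes a point from camera to world coordinates). Camera axes: x right, y down, z forward; pixel columns grow to the right and rows downward; lengths in m; the calibration is good to about 2 mm. A picture is of the moment at which its call begins. There is no depth.
- robot.close_job(): hands the job in, once; it reports no verdict.
Trained networks look in the newest picture that a camera, given by its name, has taken for a name from the list of things; names that differ only in an ending like _2 or _b are one class to them, and where a whole thing is asked for, a point or a joint stands for the part that bears it (a point fixed in the world has none). Each returns a list of dicts, best first, with "p" (0 to 1); they miss things now and then, are a little off and sometimes report something else, mostly with a low value. They report only what shows in the picture. A call takes as long as a camera call. They do not tell look-alikes from the thing itself.
- robot.spot_in(name, camera): "point" ([x, y, z] in m, in world coordinates, good to about 4 mm: the middle of the surface that is visible of it).
- robot.landmark_of(name, camera): "point" ([x, y, z] in m, in world coordinates, good to about 4 mm: a listed point, or the origin of a listed thing).
The state is a dict: "time": time; "joint_positions": joint angles; "qvel": joint speeds; "joint_torque": joint torques, N m; "tool_pos": TCP position; "ee_rot": TCP orientation; "wrist_force": force on the tool from outside, world axes, zero at the start; "wrist_torque": the same for the moment, N m; "width": finger opening in m.
Only numpy, scipy, OpenCV 4.12 (cv2) and the standard library are available. Lean on these libraries where they do the work, as an engineer would, in place of code of your own. Each camera call takes 0.05 s, during which the arm holds its last target.

## Task

The five washed metal parts of the test cell stand on the lab bench in two piles, one of three and one of two. Take the piles apart from the top and set each part into the drying tray of its own shape, the ring over the post, so that each lies flat on its tray's floor, the same way up as now. Set the parts down without dropping or toppling any of them, and leave all five released and at rest.

Things in the scene. Friction and masses are not known exactly. Their poses are not given: they have to be found in the camera images.
- square_block: Bare-metal square block, 66 x 66 mm, 30 mm thick, four tiny dark dots at its corners. Always the bottom part of a pile, standing on the bench. Origin: centre of its underside; z up, x and y parallel to its sides.
- long_bar: Bare-metal rectangular bar, 88 mm long (its y axis), 40 mm wide (its x axis), 30 mm thick. Always the bottom part of a pile, standing on the bench. Origin: centre of its underside; z up.
- round_disc: Bare-metal solid round disc, 58 mm in diameter, 30 mm thick. Always a second layer, on the square block or on the long bar. Origin: centre of its underside; z up.
- cross_block: Bare-metal plus-shaped block, 30 mm thick: two crossing arms, each 60 mm from end to end and 24 mm wide, along its x and y axes. Always a second layer, on the square block or on the long bar. Origin: centre of its underside; z up.
- ring: Bare-metal ring, outer diameter 42 mm, bore 24 mm right through, 30 mm thick. Third layer: on top of the pile whose bottom is the square block, so its underside starts 60 mm above the bench. Origin: centre of its underside; z up.
- square_tray: Place of the square block: fixed square grey tray with a dark floor, inside 82 x 82 mm, outside 94 x 94 mm, floor 4 mm and rim top 12 mm above the bench. Origin: centre of its underside, on the bench; x and y parallel to its sides.
- bar_tray: Place of the long bar: fixed rectangular grey tray with a dark floor, inside 104 mm (its y axis) by 56 mm (its x axis), outside 116 x 68 mm, floor 4 mm and rim top 12 mm above the bench. Origin: centre of its underside, on the bench.
- round_tray: Place of the round disc: fixed round grey tray with a dark floor, inside diameter 74 mm, outside 86 mm, floor 4 mm and rim top 12 mm above the bench. Origin: centre of its underside, on the bench.
- cross_tray: Place of the cross-shaped block: fixed square grey tray, outside 88 x 88 mm, with a dark plus-shaped recess (each arm 76 mm from end to end, 40 mm wide, along its x and y axes); recess floor 4 mm, grey rim and corner blocks 12 mm above the bench. Origin: centre of its underside, on the bench.
- post_tray: Place of the ring: fixed dark round plate, 78 mm in diameter, 4 mm thick, without a rim, with a thin bright upright post (8 mm in diameter, top 26 mm above the bench) in its centre, over which the ring goes. Origin: centre of its underside, on the bench.
Mind the look-alikes: they are no part of the job. What is shaped like the square_tray but orange or red is not meant.

How it is judged:
By the outcome, as a careful person would: the job done as asked, in the order asked, and still so for the second after the job is handed in, with the robot touching nothing.
It also fails if it takes over 96 s, if anything falls off the work surface, if the arm or the gripper's body presses on something with over 40 N, if the wrist force passes 120 N, or if a joint passes its speed limit or range.

## Working session

There is one attempt and no reset: what is moved stays moved. The work goes in short steps, Python scripts to look and compute and a shell command to move; the robot and the scene stay as the last step left them, time stands still between calls to the robot, and variables do not carry over. Pictures are saved under pics/ and viewed, and the job is handed in when it is done.

```bash
mkdir -p pics; ls
python3 - <<'E'
from bench import robot
import cv2
for n in("top","side"):
    s=robot.snapshot(n); cv2.imwrite(f"pics/{n}0.png",s["color"]); print(n,s["fx"],s["fy"],s["cx"],s["cy"]); print(s["world_from_camera"])
    for o in "square_block long_bar round_disc cross_block ring square_tray bar_tray round_tray cross_tray post_tray".split():
        for f in (robot.spot_in,robot.landmark_of):
            print(n,o,f.__name__,[(round(d["p"],2),[round(v,3) for v in d["point"]]) for d in f(o,n)][:3])
print(robot.get_obs())
E
```

```text
pics
top 468.76309711349023 468.76309711349023 312.4822479069445 235.98772276040972
[[ 0.01144991 -0.98382858  0.17874624  0.29338094]
 [-0.99991852 -0.01025645  0.00759952  0.00995858]
 [-0.00564332 -0.17881869 -0.98386586  0.86500573]
 [ 0.          0.          0.          1.        ]]
top square_block call [(0.9, [0.593, -0.255, 0.025]), (0.48, [0.618, -0.268, 0.085])]
top square_block call [(0.58, [0.616, -0.276, -0.001])]
top long_bar call [(0.89, [0.605, -0.099, 0.029])]
top long_bar call [(0.8, [0.616, -0.09, 0.0])]
top round_disc call [(0.71, [0.598, -0.259, 0.061])]
top round_disc call [(0.71, [0.614, -0.273, 0.03])]
top cross_block call [(0.83, [0.619, -0.089, 0.057]), (0.35, [0.601, -0.26, 0.062])]
top cross_block call [(0.77, [0.625, -0.094, 0.026])]
top ring call [(0.9, [0.616, -0.269, 0.088])]
top ring call [(0.96, [0.617, -0.268, 0.061])]
top square_tray call [(0.84, [0.254, -0.234, 0.001]), (0.66, [0.485, -0.099, 0.006]), (0.61, [0.332, -0.079, 0.002])]
top square_tray call [(0.96, [0.483, -0.096, -0.001]), (0.74, [0.335, -0.077, 0.002]), (0.63, [0.252, -0.233, -0.0])
[... 2134 characters left out ...]
0.82, [0.634, 0.081, 0.001])]
{'time': 2.1, 'joint_positions': array([ 9.96945710e-01,  8.71791599e-02,  1.37071549e+00,  2.54798408e-06,
        1.68361650e+00, -1.03091313e-01]), 'qvel': array([-0.00105872, -0.00068388, -0.00071799, -0.00019855, -0.00068849,
       -0.0009618 ]), 'joint_torque': array([-7.77439527e-04, -3.40029001e+01, -3.02586007e+01,  7.16169016e-02,
        2.38127058e-02, -2.90020500e-05]), 'tool_pos': array([0.24946185, 0.4901785 , 0.20550941]), 'ee_rot': array([-1.57080220e+00, -8.13289478e-05,  1.10003731e+00]), 'wrist_force': array([ 0.38575553,  0.51204089, -0.23894882]), 'wrist_torque': array([-0.03991117, -0.03006067, -0.02640925]), 'width': 0.09373633016444378}
```

View pics/top0.png

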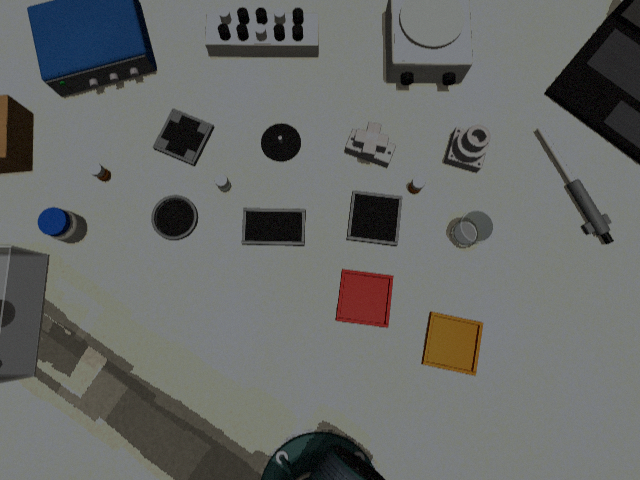

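View pics/side0.png

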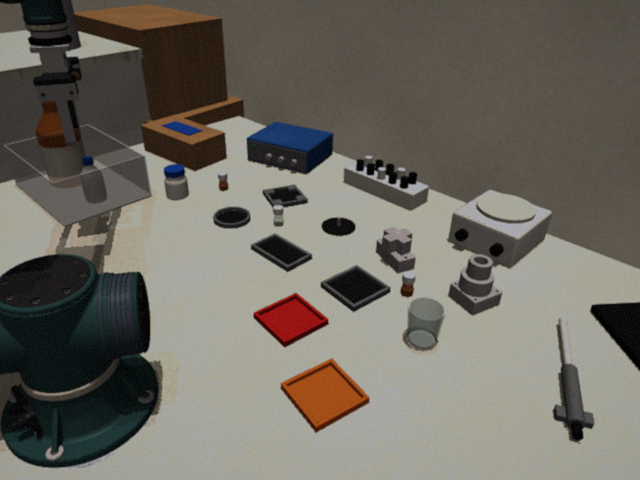

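Run:
```python
import cv2,numpy as np
i=cv2.imread("pics/top0.png")
a=cv2.resize(i[40:180,340:480],None,fx=4,fy=4,interpolation=cv2.INTER_CUBIC)
cv2.imwrite("pics/topcropA.png",a)
b=cv2.resize(i[120:340,320:460],None,fx=2.7,fy=2.7,interpolation=cv2.INTER_CUBIC)
cv2.imwrite("pics/topcropB.png",b)
b=cv2.resize(i[40:260,140:340],None,fx=2.7,fy=2.7,interpolation=cv2.INTER_CUBIC)
cv2.imwrite("pics/topcropC.png",b)
```

```text
(no output)
```

View crops.

View pics/topcropB.png

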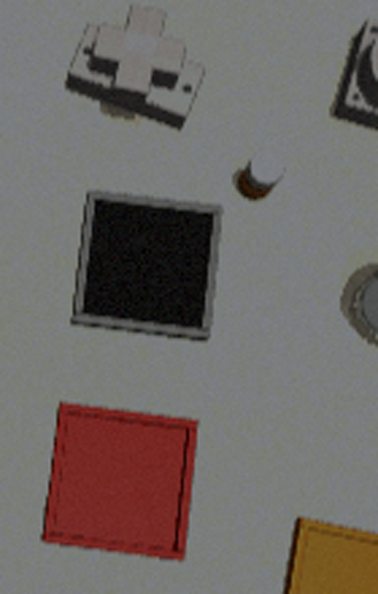

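View pics/topcropC.png

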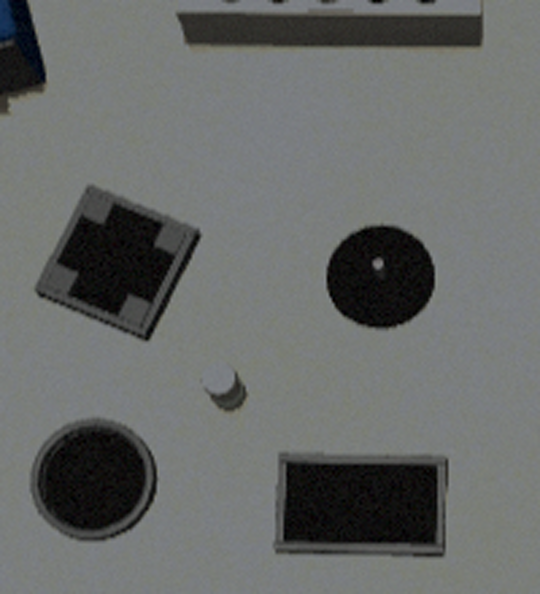

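Run:
```python
import cv2,numpy as np
i=cv2.imread("pics/top0.png")
a=cv2.resize(i[105:180,335:500],None,fx=4.8,fy=4.8,interpolation=cv2.INTER_CUBIC)
cv2.imwrite("pics/topcropD.png",cv2.convertScaleAbs(a,alpha=1.2))
i=cv2.imread("pics/side0.png")
a=cv2.resize(i[210:320,360:520],None,fx=5,fy=5,interpolation=cv2.INTER_CUBIC)
cv2.imwrite("pics/sidecropD.png",cv2.convertScaleAbs(a,alpha=1.2))
```

```text
(no output)
```

View pics/topcropD.png

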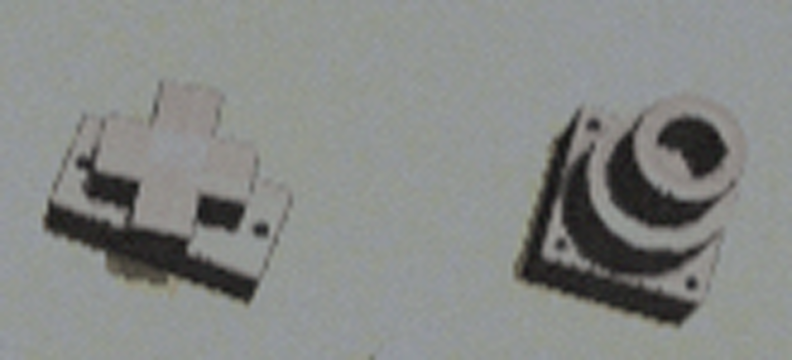

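View pics/sidecropD.png

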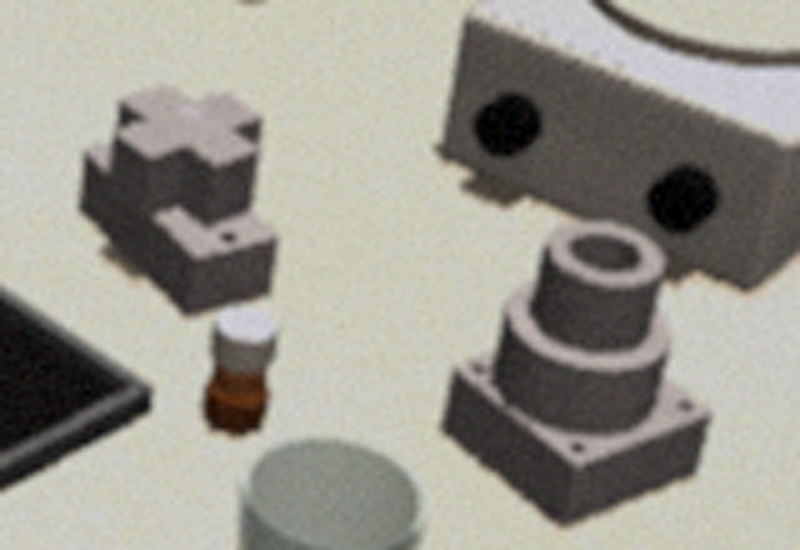

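```bash
cat > h.py <<'E'
import cv2,numpy as np,json
from scipy.optimize import minimize
from bench import robot
def snap(n,f=None):
    s=robot.snapshot(n)
    if f: cv2.imwrite(f"pics/{f}.png",s["color"])
    return s
def proj(s,P):
    T=np.linalg.inv(s["world_from_camera"]); p=np.asarray(P)@T[:3,:3].T+T[:3,3]
    return np.c_[s["fx"]*p[:,0]/p[:,2]+s["cx"],s["fy"]*p[:,1]/p[:,2]+s["cy"]]
def rect(a,b): return np.array([[a,b],[-a,b],[-a,-b],[a,-b]])/2000.
def circ(d,n=48):
    t=np.arange(n)*2*np.pi/n; return np.c_[np.cos(t),np.sin(t)]*d/2000.
def plus(L,w):
    l,w=L/2000.,w/2000.
    return np.array([[l,w],[w,w],[w,l],[-w,l],[-w,w],[-l,w],[-l,-w],[-w,-w],[-w,-l],[w,-l],[w,-w],[l,-w]])
def place(poly,x,y,a,z):
    c,s=np.cos(a),np.sin(a); return np.c_[poly@np.array([[c,s],[-s,c]])+[x,y],np.full(len(poly),z)]
OUT=dict(square_block=rect(66,66),long_bar=rect(40,88),round_disc=circ(58),cross_block=plus(60,24),ring=circ(42))
FL=dict(square_tray=rect(82,82),bar_tray=rect(56,104),round_tray=circ(74),cross_tray=plus(76,40),post_tray=circ(78))
UP=4
def poly_mask(s,P,box):
    x0,y0,x1,y1=box; m=np.zeros(((y1-y0)*UP,(x1-x0)*UP),np.uint8)
    q=((proj(s,P)-[x0,y0]+0.5)*UP-0.5)
    cv2.fillPoly(m,[np.round(q*16).astype(np.int32)],1,shift=4); return m
def fit_tray(s,name,x,y,a,thr=45):
    pl=FL[name]; c=proj(s,[[x,y,0.006]])[0]; r=60
    box=[int(max(0,c[0]-r)),int(max(0,c[1]-r)),int(min(640,c[0]+r)),int(min(480,c[1]+r))]
    g=cv2.cvtColor(s["color"],cv2.COLOR_BGR2GRAY)[box[1]:box[3],box[0]:box[2]]
    g=cv2.resize(g,None,fx=UP,fy=UP,interpolation=cv2.INTER_LINEAR)
    d=(cv2.GaussianBlur(g,(0,0),3)<thr).astype(np.uint8)
    n,l,st,ce=cv2.connectedComponentsWithStats(d)
    cc=(np.array(c)-box[:2])*UP; k=1+np.argmin([np.hypot(*(ce[i]-cc))-0.02*st[i,4]**.5*10 for i in range(1,n)])
    d=(l==k).astype(np.uint8)
    def cost(v):
        m=poly_mask(s,place(pl,v[0]/1e3,v[1]/1e3,v[2]/57.3,0.004),box)
        if name!="post_tray": m=m&poly_mask(s,place(pl,v[0]/1e3,v[1]/1e3,v[2]/57.3,0.012),box)
        return 1-(m&d).sum()/max(1,(m|d).sum())
    best=None
    for a0 in ([0] if 'round' in name or 'post' in name else [-40,-20,0,20,40]+([60,80,100,120] if 'bar' in name else [])):
        v0=np.array([x*1e3,y*1e3,a*57.3+a0])
        o=minimize(cost,v0,method="Nelder-Mead",options=dict(initial_simplex=v0+np.array([[0,0,0],[6,0,0],[0,6,0],[0,0,8]]),xatol=.05,fatol=1e-4))
        if best is None or o.fun<best.fun: best=o
    return best.x,best.fun
def overlay(s,items,f,box,sc):
    x0,y0,x1,y1=box
    im=cv2.resize(s["color"][y0:y1,x0:x1],None,fx=sc,fy=sc,interpolation=cv2.INTER_CUBIC)
    for P,col in items:
        q=(proj(s,P)-[x0,y0]+.5)*sc-.5
        cv2.polylines(im,[np.round(q).astype(int)],True,col,1,cv2.LINE_AA)
    cv2.imwrite(f"pics/{f}.png",im)
E
python3 - <<'E'
from h import *
init=dict(square_tray=(.485,-.097),bar_tray=(.467,.089),round_tray=(.482,.276),cross_tray=(.641,.269),post_tray=(.634,.079))
for n in("top","side"):
    s=snap(n)
    import pickle; pickle.dump(s,open(n+".pkl","wb"))
    for k,(x,y) in init.items():
        v,f=fit_tray(s,k,x,y,0.,45 if n=="top" else 60)
        print(n,k,v.round(1),round(f,3))
E
```

```text
top square_tray [486.4 -99.1  -6.6] 0.018
top bar_tray [467.5  90.4   0. ] 0.015
top round_tray [483.4 277.2   4. ] 0.036
top cross_tray [644.  270.7  66.8] 0.072
top post_tray [635.   81.1 -10. ] 0.084
side square_tray [485.3 -98.6  83.5] 0.174
side bar_tray [467.8  91.8  -6.1] 0.211
side round_tray [478.3 270.8  10. ] 0.427
side cross_tray [640.9 269.1 -20.6] 0.43
side post_tray [630.3  78.3   4.4] 0.089
```

```bash
cat > fitp.py <<'E'
from h import *
import pickle
def fit_part(s,name,x,y,a0s,ztop,box,zs=None):
    g=cv2.cvtColor(s["color"],cv2.COLOR_BGR2GRAY)
    sub=cv2.resize(g[box[1]:box[3],box[0]:box[2]],None,fx=UP,fy=UP,interpolation=cv2.INTER_CUBIC)
    sub=cv2.GaussianBlur(sub,(0,0),3).astype(np.float32)
    gx=cv2.Sobel(sub,cv2.CV_32F,1,0);gy=cv2.Sobel(sub,cv2.CV_32F,0,1); mag=np.sqrt(np.hypot(gx,gy)); mag=cv2.GaussianBlur(mag,(0,0),2)
    pl=OUT[name]; t=np.linspace(0,1,20,endpoint=False)[:,None]
    pts=np.concatenate([pl[i]*(1-t)+pl[(i+1)%len(pl)]*t for i in range(len(pl))])
    def cost(v):
        c=0
        P=place(pts,v[0]/1e3,v[1]/1e3,v[2]/57.3,ztop)
        q=((proj(s,P)-[box[0],box[1]]+.5)*UP-.5).astype(np.float32)
        return -cv2.remap(mag,q[:,0:1],q[:,1:2],cv2.INTER_LINEAR).mean()
    best=None
    for a in a0s:
      for dx in(-4,0,4):
       for dy in(-4,0,4):
        v0=np.array([x*1e3+dx,y*1e3+dy,a])
        o=minimize(cost,v0,method="Nelder-Mead",options=dict(initial_simplex=v0+np.array([[0,0,0],[3,0,0],[0,3,0],[0,0,6]]),xatol=.05,fatol=1e-4))
        if best is None or o.fun<best.fun: best=o
    return best.x,best.fun
E
python3 - <<'E'
from fitp import *
for n,box in(("top",[330,100,500,180]),("side",[360,210,520,320])):
    s=pickle.load(open(n+".pkl","rb")); it=[]
    for k,x,y,a,z in(("ring",.617,-.268,[0],.09),("round_disc",.614,-.271,[0],.06),("square_block",.616,-.273,[-30,-15,0,15,30,45],.03),("cross_block",.624,-.09,[-30,-15,0,15,30,45],.06),("long_bar",.617,-.09,[-60,-30,-15,0,15,30,60],.03)):
        v,f=fit_part(s,k,x,y,a,z,box); print(n,k,v.round(1),round(float(f),2))
        it.append((place(OUT[k],v[0]/1e3,v[1]/1e3,v[2]/57.3,z),(0,0,255)))
    overlay(s,it,n+"fit",box,4.7)
E
```

```text
top ring [ 597.9 -255.1   30.6] -6.69
top round_disc [ 605.7 -254.5   -4.3] -6.01
top square_block [ 608.6 -264.3   72.7] -6.76
top cross_block [622.3 -89.3 -13.1] -5.11
top long_bar [608.5 -85.3 -20. ] -4.85
side ring [ 6.140e+02 -2.717e+02  3.000e-01] -7.06
side round_disc [ 613.5 -271.9   -1.4] -6.66
side square_block [ 614.5 -274.    73.8] -6.39
side cross_block [619.8 -89.9 -12.5] -6.63
side long_bar [593.6 -90.1 -42.2] -5.69
```

View pics/topfit.png

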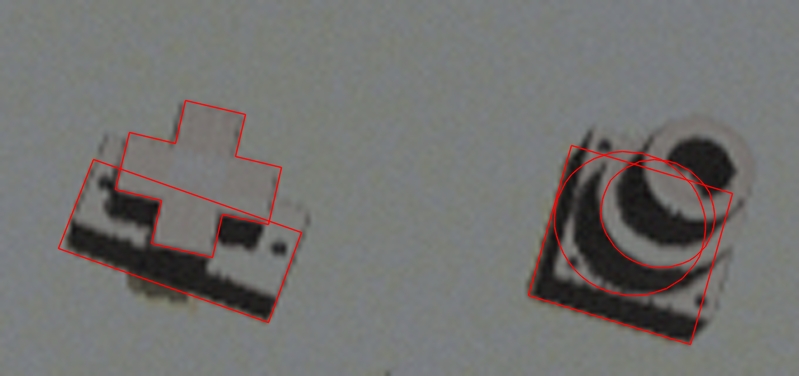

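View pics/sidefit.png

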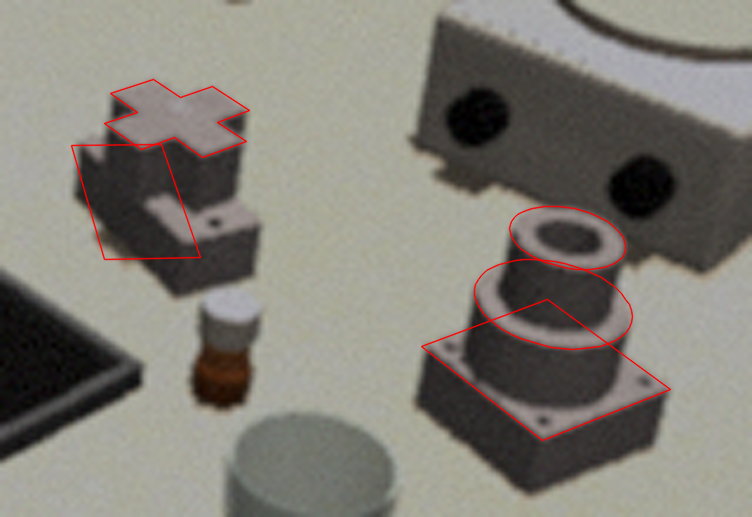

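Run:
```python
from fitp import *
L=(("ring",.6155,-.2695,0,.09),("round_disc",.614,-.271,0,.06),("square_block",.616,-.273,-16.3,.03),("cross_block",.622,-.09,-13,.06),("long_bar",.619,-.09,-20,.03))
for n,box in(("top",[330,100,500,180]),("side",[360,210,520,320])):
    s=pickle.load(open(n+".pkl","rb")); it=[]
    for k,x,y,a,z in L:
        it.append((place(OUT[k],x,y,a/57.3,z),(0,0,255)))
    overlay(s,it,n+"fit2",box,4.7)
```

```text
(no output)
```

View pics/topfit2.png

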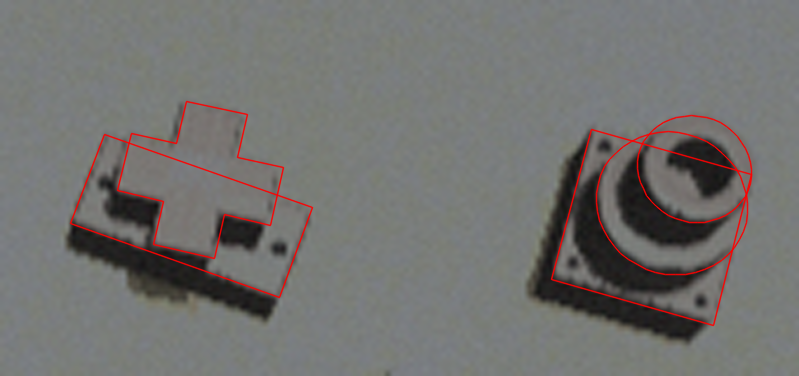

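View pics/sidefit2.png

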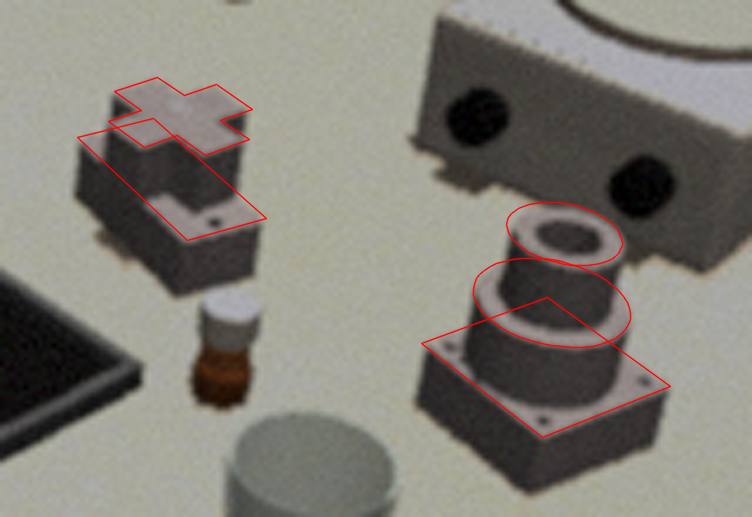

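```bash
cat > plan.py <<'E'
import sys,numpy as np
from bench import robot
from scipy.spatial.transform import Rotation as R
o=robot.get_obs(); p=o["tool_pos"]; r=R.from_euler("xyz",o["ee_rot"])
x,y,z,yaw=map(float,sys.argv[1:5]); t=R.from_euler("xyz",[-np.pi/2,0,np.radians(yaw)])
d=r.inv().apply(np.array([x,y,z])/1e3-p)*1e3; w=np.degrees((r.inv()*t).as_rotvec())
print("t",round(o["time"],2),"pos",(p*1e3).round(1),"rot",np.degrees(o["ee_rot"]).round(1),"F",o["wrist_force"].round(1),"w",round(o["width"]*1e3,1),"q",o["joint_positions"].round(2))
print("shift",d.round(1),"turn",w.round(1),"rows",np.ceil(max(np.linalg.norm(d)/62.5,np.linalg.norm(w)/10.7)))
E
python3 - <<'E'
from h import *
import pickle
s=pickle.load(open("top.pkl","rb"))
def ray(u,v,z):
    T=s["world_from_camera"]; d=T[:3,:3]@[(u-s["cx"])/s["fx"],(v-s["cy"])/s["fy"],1]; return (T[:3,3]+d*(z-T[2,3])/d[2]).round(3)
for n,u,v in(("vialR",413,191),("vialL",225,190),("glass",463,240),("hotplate front",425,83),("bluecap",65,238)): print(n,ray(u,v,0))
E
python3 plan.py 615.5 -271 200 63
```

```text
vialR [ 0.54  -0.174  0.   ]
vialL [0.538 0.185 0.   ]
glass [ 0.446 -0.265  0.   ]
hotplate front [ 0.762 -0.204  0.   ]
bluecap [0.442 0.482 0.   ]
t 2.2 pos [249.5 490.2 205.5] rot [-90.  -0.  63.] F [ 0.7  0.1 -0.1] w 94.4 q [ 1.    0.09  1.37 -0.    1.68 -0.1 ]
shift [-512.4    5.5 -671.4] turn [0. 0. 0.] rows 14.0
```

```bash
python3 -m creep '[[-25,0,-30,0,0,0,0],[-65,1,-80,0,0,0,0],[-105,2,-130,0,0,0,0],[-145,3,-180,0,0,0,0],[-182,4,-238,0,0,0,0]]'; python3 plan.py 615.5 -271 200 63
```

```text
time: 2.82
tool_pos: [0.374, 0.2278, 0.202]
ee_rot: [-1.572, -0.001, 1.101]
wrist_force: [1.2, -0.3, 0.6]
width: 0.094
t 2.83 pos [374.  227.8 202. ] rot [-90.   -0.1  63.1] F [ 1.2 -0.3  0.6] w 94.0 q [ 0.42 -0.17  1.62  0.    1.68 -0.68]
shift [-335.2    2.  -441.2] turn [0.  0.1 0.1] rows 9.0
```

```bash
python3 -m creep '[[-37,0,-50,0,0,0,0],[-74,0,-100,0,0,0,0],[-111,0,-150,0,0,0,0],[-148,0,-198,0,0,0,0],[-185,0,-245,0,0,0,0]]'; python3 plan.py 615.5 -271 130 63
```

```text
time: 3.45
tool_pos: [0.5087, -0.0486, 0.2019]
ee_rot: [-1.572, -0.001, 1.1]
wrist_force: [1.4, -0.5, -0.2]
width: 0.0942
t 3.45 pos [508.7 -48.6 201.9] rot [-90.  -0.  63.] F [ 1.4 -0.5 -0.2] w 94.2 q [-0.21  0.    1.47  0.    1.67 -1.31]
shift [-149.8   71.9 -196.1] turn [0. 0. 0.] rows 5.0
```

```bash
python3 -m creep '[[-36,0,-48,0,0,0,0],[-72,0,-97,0,0,0,0],[-108,0,-146,0,0,0,0],[-135,10,-180,0,0,0,0],[-140,20,-185,0,0,0,0]]'; python3 plan.py 615.5 -271 130 63
```

```text
time: 4.08
tool_pos: [0.6096, -0.2579, 0.1799]
ee_rot: [-1.569, 0.0, 1.097]
wrist_force: [-0.6, 0.6, -0.7]
width: 0.094
t 4.08 pos [ 609.6 -257.9  179.9] rot [-89.9   0.   62.8] F [-0.6  0.6 -0.7] w 94.0 q [-0.49  0.35  1.11 -0.    1.68 -1.58]
shift [ -8.9  49.9 -11.3] turn [-0.1 -0.2 -0. ] rows 1.0
```

```bash
python3 -m creep '[[-2,20,-3,0,0,0,0],[-2,30,-3,0,0,0,0],[-2,30,-3,0,0,0,0]]'; python3 plan.py 615.5 -271 68 63
```

```text
time: 4.45
tool_pos: [0.6103, -0.2567, 0.1503]
ee_rot: [-1.568, -0.0, 1.102]
wrist_force: [-0.1, -0.0, -0.3]
width: 0.0941
t 4.45 pos [ 610.3 -256.7  150.3] rot [-89.8  -0.   63.1] F [-0.1 -0.  -0.3] w 94.1 q [-0.48  0.35  1.16  0.    1.63 -1.59]
shift [-10.5  82.3 -11.3] turn [-0.2  0.1  0. ] rows 2.0
```

```bash
python3 -m creep '[[-8,30,-9,0,0,0,0],[-11,60,-12,0,0,0,0],[-11,80,-12,0,0,0,0],[-11,82,-12,0,0,0,0],[-11,82,-12,0,0,0,0]]'; python3 plan.py 615.5 -271 68 63
```

```text
time: 5.08
tool_pos: [0.6175, -0.2735, 0.071]
ee_rot: [-1.573, -0.0, 1.101]
wrist_force: [0.4, -0.2, 1.1]
width: 0.0937
t 5.08 pos [ 617.5 -273.5   71. ] rot [-90.1  -0.   63.1] F [ 0.4 -0.2  1.1] w 93.7 q [-0.5   0.42  1.23  0.    1.49 -1.6 ]
shift [1.3 3.  2.9] turn [0.1 0.1 0. ] rows 1.0
```

Run:
```python
from h import *
for i in range(4):
    print((robot.get_obs()["tool_pos"]*1e3).round(1)); s=snap("side")
t=snap("top")
a=cv2.resize(s["color"][170:320,380:580],None,fx=2.6,fy=2.6); b=cv2.resize(t["color"][60:210,380:530],None,fx=2.6,fy=2.6)
cv2.imwrite("pics/r1.png",np.hstack([a,b[:390]])[:, :800])
```

```text
[ 617.5 -273.5   71. ]
[ 617.8 -273.8   71.5]
[ 617.8 -273.9   71.7]
[ 617.8 -273.9   71.6]
```

View pics/r1.png

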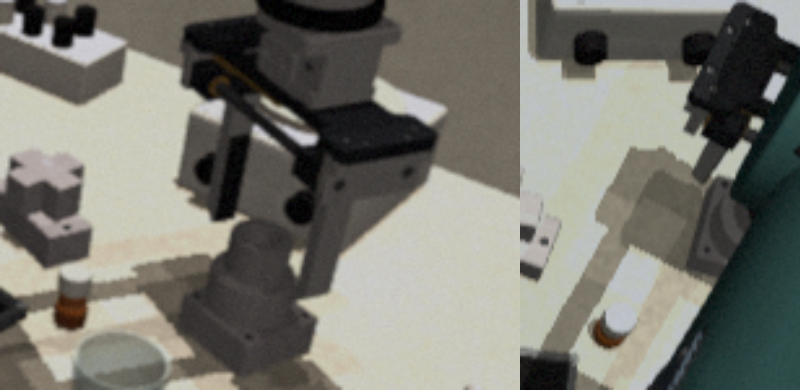

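```bash
python3 -m creep '[[1,3,3,0,0,0,0],[1,3,3,0,0,0,0]]'; python3 plan.py 615.5 -271 68 63
```

```text
time: 5.58
tool_pos: [0.6143, -0.2711, 0.0663]
ee_rot: [-1.57, -0.0, 1.1]
wrist_force: [-0.2, -0.7, -0.3]
width: 0.094
t 5.58 pos [ 614.3 -271.1   66.3] rot [-90.  -0.  63.] F [-0.2 -0.7 -0.3] w 94.0 q [-0.5   0.41  1.25  0.    1.48 -1.6 ]
shift [ 0.6 -1.7 -1.1] turn [-0.  0.  0.] rows 1.0
```

Good (tips 6 mm above the disc). Close.

```bash
python3 -m creep '[[1,-1,-1,0,0,0,100],[1,-1,-1,0,0,0,120],[1,-1,-1,0,0,0,140],[1,-1,-1,0,0,0,160],[1,-1,-1,0,0,0,200]]';python3 -m creep '[[0,0,0,0,0,0,255],[0,0,0,0,0,0,255]]'; python3 plan.py 615.5 -271 68 63
```

```text
time: 6.2
tool_pos: [0.616, -0.2709, 0.0676]
ee_rot: [-1.571, -0.0, 1.1]
wrist_force: [-0.7, 0.3, -0.6]
width: 0.0475
time: 6.45
tool_pos: [0.6159, -0.2709, 0.0676]
ee_rot: [-1.571, -0.0, 1.1]
wrist_force: [0.3, 0.2, -0.0]
width: 0.0414
t 6.45 pos [ 615.9 -270.9   67.6] rot [-90.  -0.  63.] F [ 0.3  0.2 -0. ] w 41.4 q [-0.5   0.42  1.24  0.    1.48 -1.6 ]
shift [-0.3 -0.4  0.4] turn [-0.  0.  0.] rows 1.0
```

```bash
python3 -m creep '[[0,-6,0,0,0,0,255],[0,-18,0,0,0,0,255],[0,-36,0,0,0,0,255],[0,-56,0,0,0,0,255],[0,-72,0,0,0,0,255]]'; python3 plan.py 634 80 145 63
```

```text
time: 7.08
tool_pos: [0.6166, -0.2712, 0.1424]
ee_rot: [-1.574, -0.0, 1.1]
wrist_force: [0.2, -0.1, 0.3]
width: 0.0414
t 7.08 pos [ 616.6 -271.2  142.4] rot [-90.2  -0.   63. ] F [ 0.2 -0.1  0.3] w 41.4 q [-0.5   0.38  1.14  0.    1.62 -1.6 ]
shift [320.9  -3.  143.8] turn [0.2 0.  0. ] rows 6.0
```

```bash
python3 -m creep '[[12,-3,5,0,0,0,255],[36,-5,16,0,0,0,255],[72,-6,32,0,0,0,255],[110,-6,49,0,0,0,255],[150,-6,67,0,0,0,255]]'; python3 -m creep '[[40,0,18,0,0,0,255],[80,0,36,0,0,0,255],[115,0,52,0,0,0,255],[145,0,65,0,0,0,255],[160,0,72,0,0,0,255]]';python3 plan.py 634 80 60 63
```

```text
time: 7.7
tool_pos: [0.6234, -0.1034, 0.1445]
ee_rot: [-1.568, -0.0, 1.101]
wrist_force: [0.7, 0.1, -0.6]
width: 0.0417
time: 8.32
tool_pos: [0.6314, 0.0717, 0.1447]
ee_rot: [-1.569, 0.001, 1.103]
wrist_force: [-0.4, -1.0, -1.4]
width: 0.0419
t 8.32 pos [631.4  71.7 144.7] rot [-89.9   0.   63.2] F [-0.4 -1.  -1.4] w 41.9 q [ 0.02  0.3   1.25  0.    1.6  -1.08]
shift [ 8.6 84.7  1.2] turn [-0.1  0.2 -0. ] rows 2.0
```

```bash
python3 -m creep '[[8,10,1,0,0,0,255],[10,35,2,0,0,0,255],[10,65,2,0,0,0,255],[10,80,2,0,0,0,255],[10,80,2,0,0,0,255]]';python3 plan.py 634 80 50 63
python3 - <<'E'
from h import *
s=snap("side");t=snap("top")
a=cv2.resize(s["color"][120:270,260:420],None,fx=2.5,fy=2.5); b=cv2.resize(t["color"][60:210,200:360],None,fx=2.5,fy=2.5)
cv2.imwrite("pics/r2.png",np.hstack([a,b]))
E
```

```text
time: 8.95
tool_pos: [0.6343, 0.0775, 0.0636]
ee_rot: [-1.567, 0.002, 1.099]
wrist_force: [-0.5, -0.7, -0.3]
width: 0.0412
t 8.95 pos [634.3  77.5  63.6] rot [-89.8   0.1  63. ] F [-0.5 -0.7 -0.3] w 41.2 q [ 0.03  0.35  1.34 -0.    1.45 -1.07]
shift [ 2.1 13.6  1.3] turn [-0.2 -0.  -0.1] rows 1.0
```

View pics/r2.png

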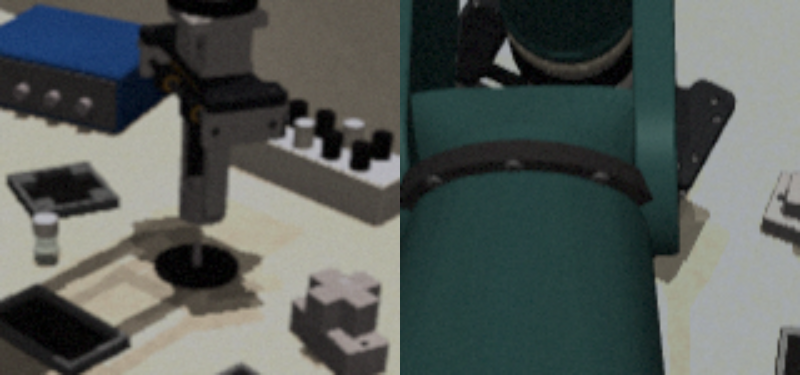

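```bash
python3 -m creep '[[2,12,1,0,0,0,255],[2,26,1,0,0,0,255],[2,38,1,0,0,0,255],[2,46,1,0,0,0,255],[2,48,1,0,0,0,255]]';python3 plan.py 634 80 12 63
```

```text
time: 9.68
tool_pos: [0.6349, 0.0804, 0.0165]
ee_rot: [-1.569, 0.001, 1.1]
wrist_force: [0.6, -0.3, -0.3]
width: 0.0417
t 9.68 pos [634.9  80.4  16.5] rot [-89.9   0.   63. ] F [ 0.6 -0.3 -0.3] w 41.7 q [ 0.04  0.39  1.39  0.    1.37 -1.06]
shift [-0.8  4.5  0.6] turn [-0.1  0.  -0. ] rows 1.0
```

```bash
python3 -m creep '[[0,2,0,0,0,0,255],[0,4,0,0,0,0,255],[0,4,0,0,0,0,255]]';python3 plan.py 634 80 12 63
```

```text
time: 10.05
tool_pos: [0.6356, 0.0804, 0.0138]
ee_rot: [-1.571, -0.0, 1.1]
wrist_force: [-0.1, -0.4, -1.0]
width: 0.0416
t 10.05 pos [635.6  80.4  13.8] rot [-90.  -0.  63.] F [-0.1 -0.4 -1. ] w 41.6 q [ 0.04  0.39  1.39  0.    1.36 -1.06]
shift [-1.1  1.8  1.2] turn [0. 0. 0.] rows 1.0
```

```bash
python3 -m creep '[[-1,1,1,0,0,0,255],[-1,2,1,0,0,0,255],[-1,2,1,0,0,0,255]]';python3 -m creep '[[0,1,0,0,0,0,255],[0,1,0,0,0,0,255]]';python3 plan.py 634 80 12 63
```

```text
time: 10.42
tool_pos: [0.6341, 0.08, 0.0116]
ee_rot: [-1.571, -0.0, 1.1]
wrist_force: [-0.0, -0.5, -0.9]
width: 0.0413
time: 10.68
tool_pos: [0.6342, 0.08, 0.0116]
ee_rot: [-1.571, -0.0, 1.1]
wrist_force: [-1.6, -0.4, 4.2]
width: 0.0417
t 10.68 pos [634.2  80.   11.6] rot [-90.  -0.  63.] F [-1.6 -0.4  4.2] w 41.7 q [ 0.04  0.39  1.4  -0.    1.35 -1.06]
shift [-0.1 -0.4  0.2] turn [0. 0. 0.] rows 1.0
```

```bash
python3 -m creep '[[0,0,0,0,0,0,130],[0,0,0,0,0,0,100],[0,0,0,0,0,0,60],[0,0,0,0,0,0,0],[0,0,0,0,0,0,0]]';python3 -m creep '[[0,-15,0,0,0,0,0],[0,-50,0,0,0,0,0],[0,-100,0,0,0,0,0],[0,-140,0,0,0,0,0],[0,-140,0,0,0,0,0]]';python3 plan.py 614 -271 150 63
```

```text
time: 11.3
tool_pos: [0.6342, 0.08, 0.0105]
ee_rot: [-1.571, -0.0, 1.1]
wrist_force: [-0.7, -0.2, 0.0]
width: 0.0826
time: 11.92
tool_pos: [0.637, 0.0802, 0.1574]
ee_rot: [-1.581, -0.006, 1.1]
wrist_force: [0.0, 0.4, -0.2]
width: 0.0942
t 11.93 pos [637.   80.2 157.4] rot [-90.6  -0.3  63. ] F [ 0.   0.4 -0.2] w 94.2 q [ 0.04  0.3   1.22  0.    1.61 -1.06]
shift [-323.4    6.9 -138.7] turn [0.6 0.  0.3] rows 6.0
```

```bash
python3 -m creep '[[-40,0,-17,0,0,0,0],[-95,2,-41,0,0,0,0],[-150,3,-64,0,0,0,0],[-205,5,-88,0,0,0,0],[-260,6,-111,0,0,0,0]]';python3 -m creep '[[-40,10,-17,0,0,0,0],[-58,25,-25,0,0,0,0],[-58,40,-25,0,0,0,0],[-58,50,-25,0,0,0,0]]';python3 plan.py 614 -271 42 63
python3 - <<'E'
from h import *
s=snap("side")
cv2.imwrite("pics/r3.png",s["color"])
E
```

```text
time: 12.55
tool_pos: [0.6141, -0.2036, 0.1431]
ee_rot: [-1.569, -0.0, 1.1]
wrist_force: [0.0, -0.4, 1.0]
width: 0.0939
time: 13.05
tool_pos: [0.6107, -0.2628, 0.0924]
ee_rot: [-1.568, -0.001, 1.102]
wrist_force: [-0.7, 0.2, -0.6]
width: 0.0943
t 13.05 pos [ 610.7 -262.8   92.4] rot [-89.8  -0.1  63.1] F [-0.7  0.2 -0.6] w 94.3 q [-0.49  0.39  1.23  0.    1.52 -1.59]
shift [-5.9 50.4 -6.8] turn [-0.2  0.1  0.1] rows 1.0
```

View pics/r3.png

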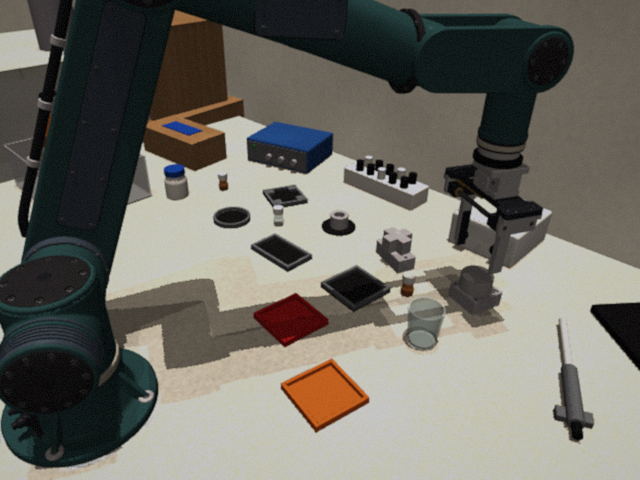

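```bash
python3 -m creep '[[-5,10,-5,0,0,0,0],[-6,28,-7,0,0,0,0],[-6,42,-7,0,0,0,0],[-6,46,-7,0,0,0,0],[-6,46,-7,0,0,0,0]]';python3 plan.py 614 -271 42 63
```

```text
time: 13.72
tool_pos: [0.6144, -0.2734, 0.0481]
ee_rot: [-1.57, -0.0, 1.1]
wrist_force: [0.2, -0.7, 0.8]
width: 0.094
t 13.72 pos [ 614.4 -273.4   48.1] rot [-89.9  -0.   63. ] F [ 0.2 -0.7  0.8] w 94.0 q [-0.5   0.43  1.27  0.    1.45 -1.6 ]
shift [2.  6.1 1.4] turn [-0.1  0.   0. ] rows 1.0
```

```bash
python3 -m creep '[[2,4,1,0,0,0,0],[2,5,1,0,0,0,0],[2,5,1,0,0,0,0]]';python3 plan.py 614 -271 42 63
```

```text
time: 14.1
tool_pos: [0.6147, -0.2714, 0.0439]
ee_rot: [-1.571, -0.0, 1.1]
wrist_force: [1.1, -0.5, -1.2]
width: 0.0939
t 14.1 pos [ 614.7 -271.4   43.9] rot [-90.  -0.  63.] F [ 1.1 -0.5 -1.2] w 93.9 q [-0.5   0.43  1.27  0.    1.44 -1.6 ]
shift [0.  1.9 0.8] turn [0. 0. 0.] rows 1.0
```

```bash
python3 -m creep '[[0,2,1,0,0,0,60],[0,2,1,0,0,0,80],[0,2,1,0,0,0,95],[0,2,1,0,0,0,110],[0,2,1,0,0,0,150]]';python3 -m creep '[[0,0,0,0,0,0,255],[0,0,0,0,0,0,255],[0,0,0,0,0,0,255]]';python3 plan.py 614 -271 42 63
```

```text
time: 14.72
tool_pos: [0.6138, -0.2709, 0.0417]
ee_rot: [-1.571, -0.0, 1.1]
wrist_force: [0.3, -0.1, 1.0]
width: 0.0572
time: 15.1
tool_pos: [0.6138, -0.2709, 0.0417]
ee_rot: [-1.571, -0.0, 1.1]
wrist_force: [-0.2, 0.6, 0.0]
width: 0.0571
t 15.1 pos [ 613.8 -270.9   41.7] rot [-90.  -0.  63.] F [-0.2  0.6  0. ] w 57.1 q [-0.5   0.43  1.28  0.    1.43 -1.6 ]
shift [-0.  -0.3 -0.2] turn [0. 0. 0.] rows 1.0
```

```bash
python3 -m creep '[[0,-5,0,0,0,0,255],[0,-18,0,0,0,0,255],[0,-40,0,0,0,0,255],[0,-68,0,0,0,0,255],[0,-98,0,0,0,0,255]]';python3 plan.py 483 276 140 63
```

```text
time: 15.72
tool_pos: [0.6136, -0.2709, 0.1411]
ee_rot: [-1.571, -0.0, 1.1]
wrist_force: [0.7, -0.7, -0.9]
width: 0.0574
t 15.72 pos [ 613.6 -270.9  141.1] rot [-90.  -0.  63.] F [ 0.7 -0.7 -0.9] w 57.4 q [-0.5   0.38  1.15  0.    1.61 -1.6 ]
shift [428.1   1.  364.5] turn [0. 0. 0.] rows 9.0
```

```bash
python3 -m creep '[[8,0,7,0,0,0,255],[30,0,25,0,0,0,255],[60,0,51,0,0,0,255],[95,0,81,0,0,0,255],[130,0,111,0,0,0,255]]';python3 -m creep '[[35,0,30,0,0,0,255],[70,0,60,0,0,0,255],[105,0,90,0,0,0,255],[140,0,120,0,0,0,255],[175,0,150,0,0,0,255]]';python3 plan.py 483 276 140 63
```

```text
time: 16.35
tool_pos: [0.5722, -0.1026, 0.1379]
ee_rot: [-1.568, -0.0, 1.1]
wrist_force: [0.2, 0.6, -0.2]
width: 0.0571
time: 16.98
tool_pos: [0.5176, 0.121, 0.1382]
ee_rot: [-1.569, 0.001, 1.1]
wrist_force: [0.4, 0.3, -2.4]
width: 0.0573
t 16.98 pos [517.6 121.  138.2] rot [-89.9   0.1  63. ] F [ 0.4  0.3 -2.4] w 57.3 q [ 0.12  0.07  1.52  0.    1.55 -0.98]
shift [122.4  -1.7 101.1] turn [-0.1  0.  -0.1] rows 3.0
```

```bash
python3 -m creep '[[35,0,28,0,0,0,255],[65,0,54,0,0,0,255],[90,0,76,0,0,0,255],[105,0,88,0,0,0,255],[110,0,92,0,0,0,255]]';python3 plan.py 483 276 60 63
```

```text
time: 17.6
tool_pos: [0.4866, 0.2596, 0.1389]
ee_rot: [-1.57, 0.001, 1.101]
wrist_force: [0.3, -0.5, -1.3]
width: 0.0576
t 17.6 pos [486.6 259.6 138.9] rot [-90.    0.1  63.1] F [ 0.3 -0.5 -1.3] w 57.6 q [ 0.39  0.11  1.47 -0.    1.56 -0.71]
shift [13.1 78.9 10.6] turn [-0.   0.1 -0.1] rows 2.0
```

```bash
python3 -m creep '[[9,10,7,0,0,0,255],[12,32,10,0,0,0,255],[12,60,10,0,0,0,255],[12,85,10,0,0,0,255],[12,95,10,0,0,0,255]]';python3 -m creep '[[0,0,0,0,0,0,255],[0,0,0,0,0,0,255]]';python3 plan.py 483 276 24 63
```

```text
time: 18.23
tool_pos: [0.4827, 0.273, 0.042]
ee_rot: [-1.568, 0.003, 1.099]
wrist_force: [0.0, -0.4, -1.8]
width: 0.0572
time: 18.48
tool_pos: [0.4848, 0.2745, 0.0458]
ee_rot: [-1.572, -0.002, 1.1]
wrist_force: [0.4, 0.3, -2.2]
width: 0.057
t 18.48 pos [484.8 274.5  45.8] rot [-90.1  -0.1  63. ] F [ 0.4  0.3 -2.2] w 57.0 q [ 0.41  0.19  1.58  0.    1.37 -0.69]
shift [ 0.5 21.8  2.4] turn [0.1 0.  0.1] rows 1.0
```

```bash
python3 -m creep '[[0,8,2,0,0,0,255],[0,18,2,0,0,0,255],[0,25,2,0,0,0,255],[0,25,2,0,0,0,255]]';python3 plan.py 483 276 16 63;python3 - <<'E'
from h import *
s=snap("side")
cv2.imwrite("pics/r4.png",cv2.resize(s["color"][130:280,180:380],None,fx=4,fy=4))
E
```

```text
time: 18.98
tool_pos: [0.4813, 0.2749, 0.0184]
ee_rot: [-1.569, 0.002, 1.1]
wrist_force: [-0.6, -0.1, -1.8]
width: 0.0572
t 18.98 pos [481.3 274.9  18.4] rot [-89.9   0.1  63. ] F [-0.6 -0.1 -1.8] w 57.2 q [ 0.42  0.21  1.61  0.    1.32 -0.68]
shift [ 1.8  2.4 -1. ] turn [-0.1  0.  -0.1] rows 1.0
```

View pics/r4.png

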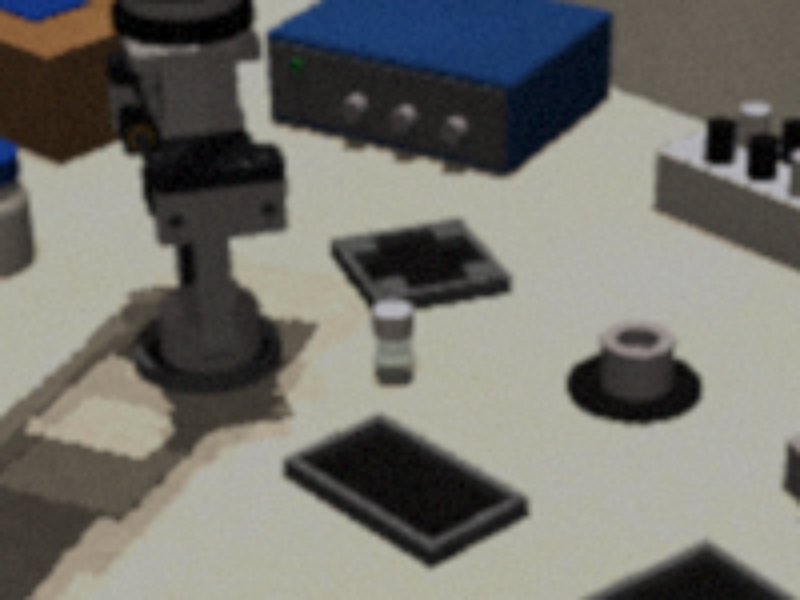

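Disc is centred in the round tray (crop (205,340)); ring sits over its post. Lower to contact.

```bash
python3 -m creep '[[1,1,0,0,0,0,255],[1,2,0,0,0,0,255],[1,2,0,0,0,0,255]]';python3 plan.py 483 276 16 63;python3 -m creep '[[0,1,0,0,0,0,255],[0,1,0,0,0,0,255]]'
```

```text
time: 19.4
tool_pos: [0.4827, 0.2761, 0.0178]
ee_rot: [-1.571, -0.0, 1.1]
wrist_force: [-1.1, -0.2, -2.2]
width: 0.0572
t 19.4 pos [482.7 276.1  17.8] rot [-90.  -0.  63.] F [-1.1 -0.2 -2.2] w 57.2 q [ 0.42  0.21  1.61  0.    1.32 -0.68]
shift [ 0.   1.8 -0.4] turn [0. 0. 0.] rows 1.0
time: 19.65
tool_pos: [0.4826, 0.2761, 0.0166]
ee_rot: [-1.571, -0.0, 1.1]
wrist_force: [-0.2, -0.8, -1.2]
width: 0.0574
```

```bash
python3 -m creep '[[0,1,0,0,0,0,255],[0,1,0,0,0,0,255]]';python3 -m creep '[[0,0.5,0,0,0,0,255],[0,0.5,0,0,0,0,255]]'
```

```text
time: 19.9
tool_pos: [0.4826, 0.2761, 0.0156]
ee_rot: [-1.571, -0.0, 1.1]
wrist_force: [-0.5, 0.1, -3.0]
width: 0.0569
time: 20.15
tool_pos: [0.4826, 0.2761, 0.0156]
ee_rot: [-1.571, -0.0, 1.1]
wrist_force: [-1.3, -0.3, 2.0]
width: 0.0568
```

```bash
python3 -m creep '[[0,0,0,0,0,0,90],[0,0,0,0,0,0,60],[0,0,0,0,0,0,20],[0,0,0,0,0,0,0]]';python3 -m creep '[[0,-15,0,0,0,0,0],[0,-50,0,0,0,0,0],[0,-100,0,0,0,0,0],[0,-140,0,0,0,0,0],[0,-140,0,0,0,0,0]]';python3 plan.py 616 -273 150 73.7
```

```text
time: 20.65
tool_pos: [0.4826, 0.2761, 0.0151]
ee_rot: [-1.571, -0.0, 1.1]
wrist_force: [0.6, -0.2, 0.3]
width: 0.0876
time: 21.28
tool_pos: [0.4852, 0.2773, 0.1611]
ee_rot: [-1.578, -0.008, 1.1]
wrist_force: [-0.4, 1.1, -0.7]
width: 0.0938
t 21.27 pos [485.2 277.3 161.1] rot [-90.4  -0.5  63. ] F [-0.4  1.1 -0.7] w 93.8 q [ 0.42  0.11  1.43  0.    1.59 -0.68]
shift [-431.1    9.9 -366.1] turn [  0.4 -10.7   0.4] rows 10.0
```

```bash
python3 -m creep '[[-35,0,-30,0,0,0,0],[-80,0,-68,0,0,0,0],[-125,2,-106,0,0,0,0],[-170,4,-144,0,0,0,0],[-215,5,-182,0,0,0,0]]';python3 -m creep '[[-45,0,-38,0,-2,0,0],[-90,0,-76,0,-4,0,0],[-135,2,-114,0,-6,0,0],[-175,4,-150,0,-8,0,0],[-205,5,-173,0,-10.7,0,0]]';python3 plan.py 616 -273 100 73.7
```

```text
time: 21.9
tool_pos: [0.5467, 0.0002, 0.1488]
ee_rot: [-1.569, 0.0, 1.1]
wrist_force: [1.4, 0.2, 0.0]
width: 0.0943
time: 22.52
tool_pos: [0.6078, -0.2614, 0.143]
ee_rot: [-1.568, -0.001, 1.287]
wrist_force: [-0.1, -0.7, -0.6]
width: 0.094
t 22.52 pos [ 607.8 -261.4  143. ] rot [-89.8  -0.   73.7] F [-0.1 -0.7 -0.6] w 94.0 q [-0.49  0.36  1.17 -0.    1.62 -1.78]
shift [ -8.9  43.  -11.2] turn [-0.2  0.   0. ] rows 1.0
```

```bash
python3 -m creep '[[-4,20,-6,0,0,0,0],[-6,45,-9,0,0,0,0],[-6,45,-9,0,0,0,0]]';python3 plan.py 616 -273 12 73.7;python3 - <<'E'
from fitp import *
s=snap("side")
it=[(place(OUT["square_block"],.616,-.273,-16.3/57.3,.03),(0,0,255))]
overlay(s,it,"r5",[400,190,560,310],5)
E
```

```text
time: 22.9
tool_pos: [0.6131, -0.2652, 0.0951]
ee_rot: [-1.562, -0.003, 1.287]
wrist_force: [-0.5, -0.2, 0.5]
width: 0.094
t 22.9 pos [ 613.1 -265.2   95.1] rot [-89.5  -0.1  73.7] F [-0.5 -0.2  0.5] w 94.0 q [-0.49  0.4   1.21  0.    1.54 -1.78]
shift [-6.9 83.  -5.7] turn [-0.5  0.   0.1] rows 2.0
```

View pics/r5.png

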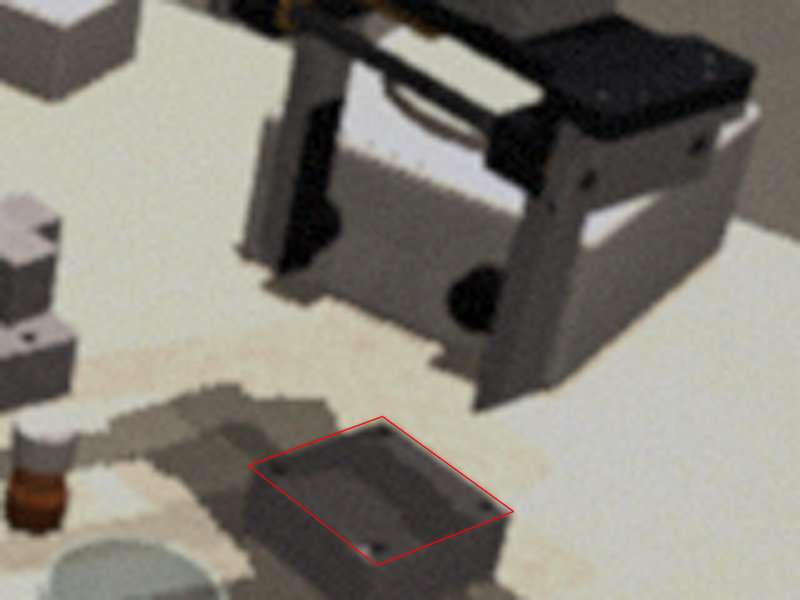

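```bash
python3 -m creep '[[-5,15,-4,0,0,0,0],[-6,40,-5,0,0,0,0],[-6,62,-5,0,0,0,0],[-6,75,-5,0,0,0,0],[-6,77,-5,0,0,0,0]]';python3 -m creep '[[0,0,0,0,0,0,0],[0,0,0,0,0,0,0]]';python3 plan.py 616 -273 12 73.7
```

```text
time: 23.58
tool_pos: [0.6182, -0.2743, 0.0222]
ee_rot: [-1.569, -0.0, 1.287]
wrist_force: [0.8, -0.3, 0.5]
width: 0.094
time: 23.82
tool_pos: [0.6193, -0.2751, 0.0246]
ee_rot: [-1.573, 0.0, 1.287]
wrist_force: [0.3, 0.1, -0.1]
width: 0.0938
t 23.82 pos [ 619.3 -275.1   24.6] rot [-90.1   0.   73.7] F [ 0.3  0.1 -0.1] w 93.8 q [-0.5   0.46  1.28  0.    1.41 -1.79]
shift [ 1.1 12.5  3.8] turn [ 0.1  0.  -0. ] rows 1.0
```

```bash
python3 -m creep '[[1,7,3,0,0,0,0],[1,12,4,0,0,0,0],[1,12,4,0,0,0,0],[1,12,4,0,0,0,0]]';python3 plan.py 616 -273 12 73.7
```

```text
time: 24.32
tool_pos: [0.615, -0.2726, 0.011]
ee_rot: [-1.571, -0.0, 1.287]
wrist_force: [0.8, -0.4, 0.5]
width: 0.0939
t 24.32 pos [ 615.  -272.6   11. ] rot [-90.   -0.   73.7] F [ 0.8 -0.4  0.5] w 93.9 q [-0.5   0.46  1.3   0.    1.38 -1.79]
shift [-0.1 -1.  -1.1] turn [-0.  0.  0.] rows 1.0
```

```bash
python3 -m creep '[[0,-1,0,0,0,0,50],[0,-1,0,0,0,0,65],[0,-1,0,0,0,0,75],[0,-1,0,0,0,0,90],[0,-1,0,0,0,0,130]]';python3 -m creep '[[0,0,0,0,0,0,255],[0,0,0,0,0,0,255],[0,0,0,0,0,0,255]]';python3 plan.py 616 -273 12 73.7
```

```text
time: 24.95
tool_pos: [0.6151, -0.2726, 0.0123]
ee_rot: [-1.571, -0.0, 1.287]
wrist_force: [0.5, -0.4, 0.2]
width: 0.0661
time: 25.32
tool_pos: [0.615, -0.2726, 0.0122]
ee_rot: [-1.571, -0.0, 1.287]
wrist_force: [-0.1, 0.8, -0.1]
width: 0.0656
t 25.32 pos [ 615.  -272.6   12.2] rot [-90.   -0.   73.7] F [-0.1  0.8 -0.1] w 65.6 q [-0.5   0.46  1.3   0.    1.38 -1.79]
shift [-0.1  0.2 -1. ] turn [0. 0. 0.] rows 1.0
```

```bash
python3 -m creep '[[0,-5,0,0,0,0,255],[0,-16,0,0,0,0,255],[0,-36,0,0,0,0,255],[0,-64,0,0,0,0,255],[0,-95,0,0,0,0,255]]';python3 plan.py 486 -98.5 110 83.4
```

```text
time: 25.95
tool_pos: [0.615, -0.2726, 0.1091]
ee_rot: [-1.571, 0.0, 1.287]
wrist_force: [-0.1, -0.8, -3.6]
width: 0.0658
t 25.95 pos [ 615.  -272.6  109.1] rot [-90.    0.   73.7] F [-0.1 -0.8 -3.6] w 65.8 q [-0.5   0.39  1.19  0.    1.56 -1.79]
shift [131.   -1.  172.6] turn [ 0.  -9.7 -0. ] rows 4.0
```

```bash
python3 -m creep '[[5,-3,7,0,-1,0,255],[20,-5,27,0,-2,0,255],[40,-5,54,0,-4,0,255],[62,-5,82,0,-5,0,255],[84,-5,110,0,-7,0,255]]';python3 -m creep '[[20,0,23,0,-1,0,255],[36,0,42,0,-2,0,255],[46,0,54,0,-2.7,0,255],[51,0,59,0,-2.7,0,255],[51,0,59,0,-2.7,0,255]]';python3 plan.py 486 -98.5 40 83.4
```

```text
time: 26.58
tool_pos: [0.5311, -0.1596, 0.1111]
ee_rot: [-1.569, -0.001, 1.411]
wrist_force: [-0.8, 0.7, -3.4]
width: 0.0657
time: 27.2
tool_pos: [0.483, -0.1013, 0.1121]
ee_rot: [-1.571, 0.0, 1.456]
wrist_force: [1.2, 0.0, -3.6]
width: 0.0658
t 27.2 pos [ 483.  -101.3  112.1] rot [-90.    0.   83.4] F [ 1.2  0.  -3.6] w 65.8 q [-0.32 -0.    1.65 -0.    1.49 -1.78]
shift [ 3.2 72.1 -2.7] turn [ 0.  0. -0.] rows 2.0
```

```bash
python3 -m creep '[[2,10,-2,0,0,0,255],[3,30,-3,0,0,0,255],[3,52,-3,0,0,0,255],[3,68,-3,0,0,0,255],[3,75,-3,0,0,0,255]]';python3 -m creep '[[0,0,0,0,0,0,255]]';python3 plan.py 486 -98.5 16 83.4;python3 - <<'E'
from h import *
s=snap("side")
it=[(place(rect(94,94),.486,-.0985,-6.6/57.3,.012),(0,0,255))]
overlay(s,it,"r6",[270,200,430,320],5)
E
```

```text
time: 27.82
tool_pos: [0.4856, -0.0986, 0.0355]
ee_rot: [-1.568, -0.001, 1.456]
wrist_force: [0.2, -0.5, -3.2]
width: 0.0661
time: 27.95
tool_pos: [0.4861, -0.0987, 0.0367]
ee_rot: [-1.57, -0.0, 1.456]
wrist_force: [0.4, 0.5, -2.7]
width: 0.0659
t 27.95 pos [486.1 -98.7  36.7] rot [-90.   -0.   83.4] F [ 0.4  0.5 -2.7] w 65.9 q [-0.31  0.07  1.74  0.    1.34 -1.77]
shift [ 0.2 20.7  0.2] turn [-0.  0.  0.] rows 1.0
```

View pics/r6.png

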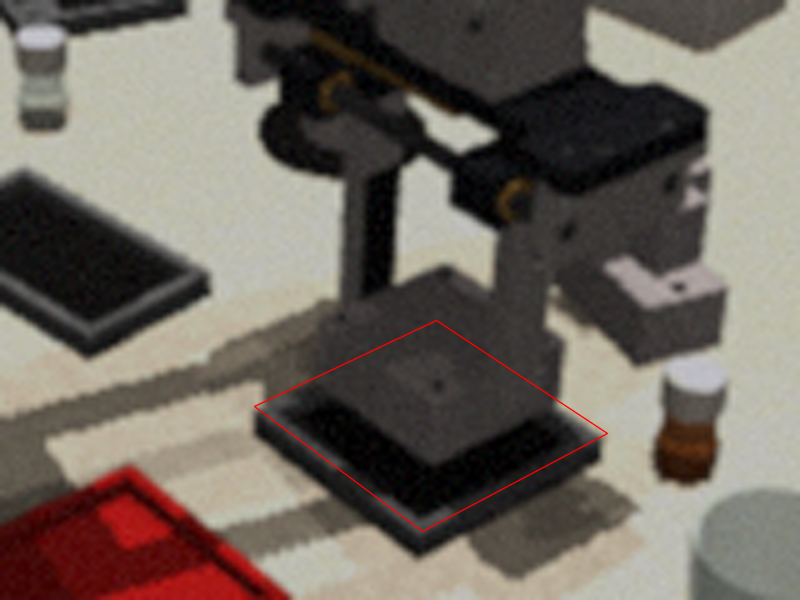

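```bash
python3 -m creep '[[0,7,0,0,0,0,255],[0,14,0,0,0,0,255],[0,18,0,0,0,0,255],[0,18,0,0,0,0,255]]';python3 -m creep '[[0,0,0,0,0,0,255]]'
```

```text
time: 28.5
tool_pos: [0.4858, -0.0985, 0.0186]
ee_rot: [-1.57, -0.0, 1.456]
wrist_force: [0.5, -0.1, -4.1]
width: 0.066
time: 28.62
tool_pos: [0.4864, -0.0987, 0.0193]
ee_rot: [-1.571, 0.0, 1.456]
wrist_force: [0.3, 0.5, -3.9]
width: 0.066
```

```bash
python3 -m creep '[[0,1,0,0,0,0,255],[0,2,0,0,0,0,255],[0,2,0,0,0,0,255]]';python3 -m creep '[[0,1,0,0,0,0,255],[0,1,0,0,0,0,255]]'
```

```text
time: 29.0
tool_pos: [0.4862, -0.0986, 0.0171]
ee_rot: [-1.571, -0.0, 1.456]
wrist_force: [0.3, -0.1, -3.2]
width: 0.0658
time: 29.25
tool_pos: [0.4863, -0.0987, 0.0162]
ee_rot: [-1.571, -0.0, 1.456]
wrist_force: [-0.5, -0.0, -3.1]
width: 0.0657
```

```bash
python3 -m creep '[[0,0.5,0,0,0,0,255],[0,0.5,0,0,0,0,255]]'; python3 -m creep '[[0,0.3,0,0,0,0,255],[0,0.3,0,0,0,0,255]]'
```

```text
time: 29.5
tool_pos: [0.4864, -0.0987, 0.0162]
ee_rot: [-1.571, -0.0, 1.456]
wrist_force: [-2.1, 0.6, 0.7]
width: 0.0656
time: 29.75
tool_pos: [0.4864, -0.0987, 0.0161]
ee_rot: [-1.571, -0.0, 1.456]
wrist_force: [-3.1, 1.2, 6.4]
width: 0.0658
```

```bash
python3 -m creep '[[0,0,0,0,0,0,60],[0,0,0,0,0,0,40],[0,0,0,0,0,0,0],[0,0,0,0,0,0,0]]';python3 -m creep '[[0,-15,0,0,0,0,0],[0,-50,0,0,0,0,0],[0,-90,0,0,0,0,0],[0,-110,0,0,0,0,0],[0,-110,0,0,0,0,0]]';python3 plan.py 621.5 -90.5 130 77
```

```text
time: 30.25
tool_pos: [0.4863, -0.0987, 0.0152]
ee_rot: [-1.571, -0.0, 1.456]
wrist_force: [0.1, 0.5, -0.2]
width: 0.093
time: 30.88
tool_pos: [0.4879, -0.0992, 0.1285]
ee_rot: [-1.577, 0.001, 1.456]
wrist_force: [-0.3, -0.4, -0.1]
width: 0.0944
t 30.88 pos [487.9 -99.2 128.5] rot [-90.3   0.1  83.4] F [-0.3 -0.4 -0.1] w 94.4 q [-0.31 -0.01  1.62  0.    1.52 -1.77]
shift [  23.9   -0.7 -131.7] turn [ 0.4  6.4 -0. ] rows 3.0
```

```bash
python3 -m creep '[[7,0,-40,0,2,0,0],[15,0,-85,0,4,0,0],[22,3,-120,0,6.4,0,0],[24,10,-132,0,6.4,0,0],[24,20,-132,0,6.4,0,0]]';python3 -m creep '[[0,15,0,0,0,0,0],[0,15,0,0,0,0,0]]';python3 plan.py 621.5 -90.5 42 77;python3 - <<'E'
from fitp import *
s=snap("side")
it=[(place(OUT["cross_block"],.6215,-.0905,-13/57.3,.06),(0,0,255)),(place(OUT["long_bar"],.6175,-.0905,-20.5/57.3,.03),(0,255,0))]
overlay(s,it,"r7",[330,180,490,300],5)
E
```

```text
time: 31.5
tool_pos: [0.6196, -0.0898, 0.1037]
ee_rot: [-1.569, 0.0, 1.345]
wrist_force: [-0.3, 0.4, -1.1]
width: 0.0941
time: 31.75
tool_pos: [0.6177, -0.0898, 0.088]
ee_rot: [-1.566, -0.0, 1.344]
wrist_force: [-0.2, 0.6, -0.1]
width: 0.0943
t 31.75 pos [617.7 -89.8  88. ] rot [-89.7  -0.   77. ] F [-0.2  0.6 -0.1] w 94.3 q [-0.24  0.3   1.35 -0.    1.49 -1.58]
shift [ 0.1 46.  -4. ] turn [-0.3  0.   0. ] rows 1.0
```

View pics/r7.png

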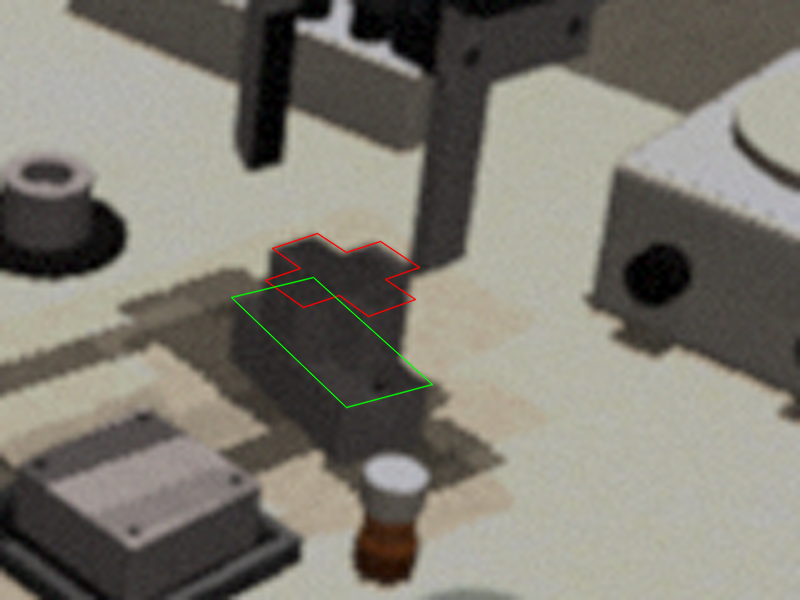

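```bash
python3 -m creep '[[0,8,-3,0,0,0,0],[0,24,-3,0,0,0,0],[0,38,-3,0,0,0,0],[0,43,-3,0,0,0,0],[0,43,-3,0,0,0,0]]';python3 -m creep '[[0,0,0,0,0,0,0]]';python3 plan.py 620.5 -90 42 77
```

```text
time: 32.42
tool_pos: [0.6226, -0.0905, 0.0464]
ee_rot: [-1.569, -0.0, 1.344]
wrist_force: [-0.4, -0.2, -0.0]
width: 0.094
time: 32.55
tool_pos: [0.6235, -0.0907, 0.0479]
ee_rot: [-1.572, -0.0, 1.344]
wrist_force: [-0.1, -0.4, -0.4]
width: 0.094
t 32.55 pos [623.5 -90.7  47.9] rot [-90.1  -0.   77. ] F [-0.1 -0.4 -0.4] w 94.0 q [-0.23  0.34  1.39  0.    1.41 -1.58]
shift [0.  5.9 3. ] turn [0.1 0.  0. ] rows 1.0
```

```bash
python3 -m creep '[[0,4,2,0,0,0,0],[0,5,2,0,0,0,0],[0,5,2,0,0,0,0]]';python3 -m creep '[[0,0,0,0,0,0,0]]';python3 plan.py 620.5 -90 42 77
```

```text
time: 32.92
tool_pos: [0.621, -0.0902, 0.0423]
ee_rot: [-1.571, -0.0, 1.344]
wrist_force: [0.5, -0.6, 0.0]
width: 0.094
time: 33.05
tool_pos: [0.6212, -0.0902, 0.0424]
ee_rot: [-1.571, -0.0, 1.344]
wrist_force: [0.6, 0.5, -0.2]
width: 0.0939
t 33.05 pos [621.2 -90.2  42.4] rot [-90.  -0.  77.] F [ 0.6  0.5 -0.2] w 93.9 q [-0.23  0.34  1.4   0.    1.4  -1.58]
shift [0.  0.4 0.7] turn [0. 0. 0.] rows 1.0
```

```bash
python3 -m creep '[[0,0,0,0,0,0,55],[0,0,0,0,0,0,70],[0,0,0,0,0,0,80],[0,0,0,0,0,0,95],[0,0,0,0,0,0,130]]';python3 -m creep '[[0,0,0,0,0,0,255],[0,0,0,0,0,0,255],[0,0,0,0,0,0,255]]'
```

```text
time: 33.67
tool_pos: [0.6212, -0.0898, 0.0423]
ee_rot: [-1.571, -0.001, 1.344]
wrist_force: [1.4, 1.7, -0.3]
width: 0.0599
time: 34.05
tool_pos: [0.6211, -0.0901, 0.0423]
ee_rot: [-1.571, -0.0, 1.344]
wrist_force: [0.6, 1.4, -0.3]
width: 0.0599
```

```bash
python3 -m creep '[[0,-5,0,0,0,0,255],[0,-16,0,0,0,0,255],[0,-34,0,0,0,0,255],[0,-56,0,0,0,0,255],[0,-75,0,0,0,0,255]]';python3 plan.py 642 269.5 120 66.8
```

```text
time: 34.67
tool_pos: [0.6216, -0.0904, 0.1198]
ee_rot: [-1.573, 0.0, 1.344]
wrist_force: [0.3, -0.7, -1.7]
width: 0.0597
t 34.67 pos [621.6 -90.4 119.8] rot [-90.1   0.   77. ] F [ 0.3 -0.7 -1.7] w 59.7 q [-0.23  0.29  1.31 -0.    1.54 -1.58]
shift [ 3.553e+02 -3.000e-01  6.100e+01] turn [ 0.1 10.2  0. ] rows 6.0
```

```bash
python3 -m creep '[[10,0,2,0,1,0,255],[35,0,6,0,2,0,255],[75,0,13,0,3,0,255],[118,0,20,0,4,0,255],[162,0,28,0,5,0,255]]';python3 plan.py 642 269.5 120 66.8;python3 -m creep '[[44,0,11,0,1,0,255],[88,0,22,0,2,0,255],[126,0,32,0,3.5,0,255],[150,0,40,0,5.2,0,255],[165,0,45,0,5.2,0,255]]';python3 plan.py 642 269.5 60 66.8
```

```text
time: 35.3
tool_pos: [0.6295, 0.0759, 0.1163]
ee_rot: [-1.569, 0.0, 1.256]
wrist_force: [-0.1, -0.1, -2.0]
width: 0.0599
t 35.3 pos [629.5  75.9 116.3] rot [-89.9   0.   72. ] F [-0.1 -0.1 -2. ] w 59.9 q [ 0.03  0.31  1.29  0.    1.55 -1.23]
shift [188.   -3.7  48.1] turn [-0.1  5.2 -0. ] rows 4.0
time: 35.92
tool_pos: [0.6372, 0.2467, 0.1161]
ee_rot: [-1.569, 0.001, 1.168]
wrist_force: [0.6, -0.4, -1.8]
width: 0.0592
t 35.92 pos [637.2 246.7 116.1] rot [-89.9   0.1  66.9] F [ 0.6 -0.4 -1.8] w 59.2 q [ 0.29  0.42  1.15  0.    1.58 -0.88]
shift [22.9 56.1  4.5] turn [-0.1  0.1 -0.1] rows 1.0
```

```bash
python3 -m creep '[[10,5,2,0,0,0,255],[16,20,3,0,0,0,255],[18,45,4,0,0,0,255],[18,60,4,0,0,0,255],[18,62,4,0,0,0,255]]';python3 -m creep '[[0,0,0,0,0,0,255]]';python3 plan.py 642 269.5 30 66.8;python3 - <<'E'
from h import *
s=snap("side")
it=[(place(rect(88,88),.642,.2695,66.8/57.3,.012),(0,0,255)),(place(FL["cross_tray"],.642,.2695,66.8/57.3,.012),(0,255,0))]
overlay(s,it,"r8",[200,110,360,230],5)
E
```

```text
time: 36.55
tool_pos: [0.6406, 0.2618, 0.0527]
ee_rot: [-1.568, 0.003, 1.165]
wrist_force: [0.2, -0.4, -1.7]
width: 0.0598
time: 36.67
tool_pos: [0.6421, 0.2626, 0.0557]
ee_rot: [-1.571, -0.0, 1.166]
wrist_force: [-0.2, -0.4, -1.0]
width: 0.0597
t 36.67 pos [642.1 262.6  55.7] rot [-90.   -0.   66.8] F [-0.2 -0.4 -1. ] w 59.7 q [ 0.31  0.47  1.2  -0.    1.48 -0.86]
shift [ 6.3 25.7  2.8] turn [ 0. -0.  0.] rows 1.0
```

View pics/r8.png

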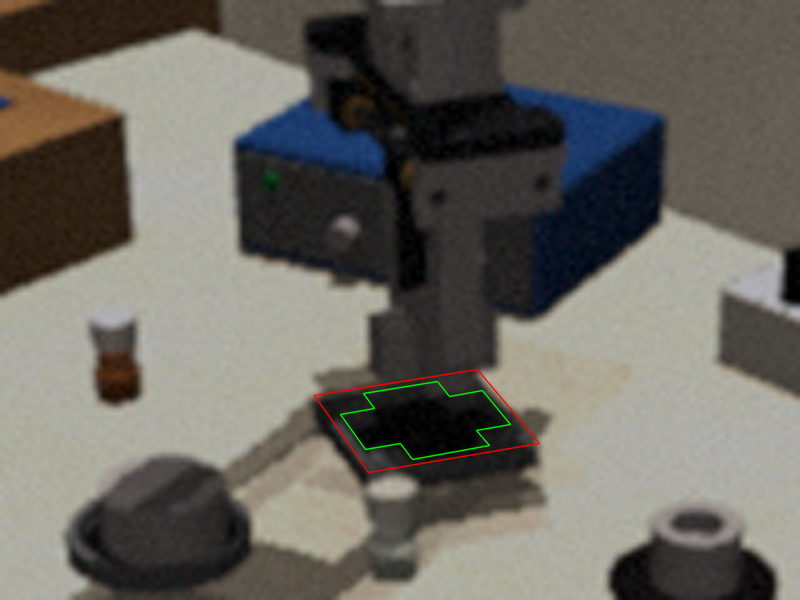

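```bash
python3 -m creep '[[4,3,2,0,0,0,255],[7,12,3,0,0,0,255],[7,22,3,0,0,0,255],[7,26,3,0,0,0,255],[7,26,3,0,0,0,255]]';python3 -m creep '[[0,0,0,0,0,0,255]]';python3 plan.py 642 269.5 18 66.8
```

```text
time: 37.35
tool_pos: [0.6412, 0.2703, 0.0283]
ee_rot: [-1.57, 0.001, 1.166]
wrist_force: [-0.1, 0.2, -1.2]
width: 0.0596
time: 37.48
tool_pos: [0.6419, 0.2706, 0.0296]
ee_rot: [-1.571, -0.0, 1.166]
wrist_force: [0.2, -0.6, -1.9]
width: 0.0598
t 37.48 pos [641.9 270.6  29.6] rot [-90.   -0.   66.8] F [ 0.2 -0.6 -1.9] w 59.8 q [ 0.32  0.49  1.21  0.    1.43 -0.85]
shift [-1.  11.6 -0.5] turn [0. 0. 0.] rows 1.0
```

```bash
python3 -m creep '[[-0.5,4,0,0,0,0,255],[-0.5,9,0,0,0,0,255],[-0.5,11,0,0,0,0,255],[-0.5,11,0,0,0,0,255]]';python3 -m creep '[[0,0.5,0,0,0,0,255],[0,1,0,0,0,0,255],[0,1,0,0,0,0,255]]'
```

```text
time: 37.98
tool_pos: [0.6412, 0.27, 0.0179]
ee_rot: [-1.57, 0.0, 1.166]
wrist_force: [0.2, 0.0, -1.5]
width: 0.0597
time: 38.35
tool_pos: [0.6415, 0.2701, 0.0174]
ee_rot: [-1.571, -0.0, 1.166]
wrist_force: [-0.2, 0.4, -2.4]
width: 0.0597
```

```bash
python3 -m creep '[[0,1,0,0,0,0,255],[0,1,0,0,0,0,255]]';python3 -m creep '[[0,0.5,0,0,0,0,255],[0,0.5,0,0,0,0,255]]'
```

```text
time: 38.6
tool_pos: [0.6415, 0.2701, 0.0164]
ee_rot: [-1.571, -0.0, 1.166]
wrist_force: [0.1, 0.4, -1.6]
width: 0.0598
time: 38.85
tool_pos: [0.6415, 0.2701, 0.0164]
ee_rot: [-1.571, -0.0, 1.166]
wrist_force: [-1.5, -0.7, 1.9]
width: 0.0598
```

```bash
python3 -m creep '[[0,0,0,0,0,0,70],[0,0,0,0,0,0,40],[0,0,0,0,0,0,0],[0,0,0,0,0,0,0]]';python3 -m creep '[[0,-15,0,0,0,0,0],[0,-50,0,0,0,0,0],[0,-90,0,0,0,0,0],[0,-120,0,0,0,0,0],[0,-120,0,0,0,0,0]]';python3 plan.py 617 -90.5 130 -20.5;python3 - <<'E'
from h import *
s=snap("side","r9")
E
```

```text
time: 39.35
tool_pos: [0.6416, 0.2701, 0.0159]
ee_rot: [-1.571, -0.0, 1.166]
wrist_force: [-1.1, -0.2, -0.7]
width: 0.093
time: 39.98
tool_pos: [0.6437, 0.2708, 0.1413]
ee_rot: [-1.578, -0.006, 1.166]
wrist_force: [1.2, 0.3, 0.8]
width: 0.0939
t 39.98 pos [643.7 270.8 141.3] rot [-90.4  -0.4  66.8] F [1.2 0.3 0.8] w 93.9 q [ 0.32  0.43  1.08  0.    1.63 -0.85]
shift [-342.7   10.  -117.6] turn [ 0.  87.3  0.6] rows 9.0
```

View pics/r9.png

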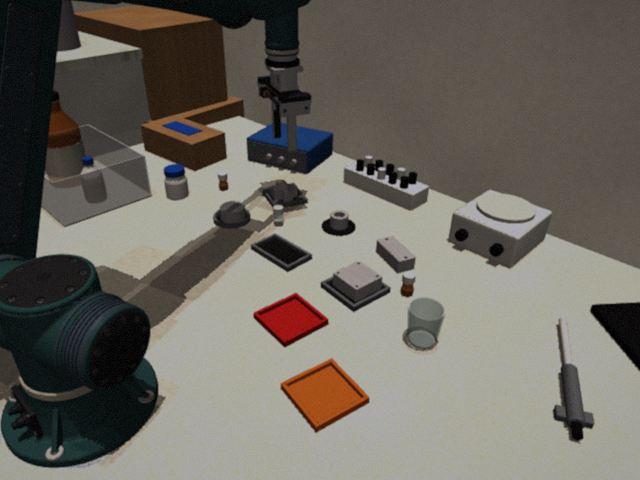

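Run:
```python
from fitp import *
s=snap("side"); pickle.dump(s,open("side2.pkl","wb"))
v,f=fit_part(s,"long_bar",.6175,-.0905,[-20],.03,[330,180,490,300]);print(v,f)
it=[(place(OUT["long_bar"],v[0]/1e3,v[1]/1e3,v[2]/57.3,.03),(0,0,255)),(place(OUT["long_bar"],.6175,-.0905,-20.5/57.3,.03),(0,255,0))]
overlay(s,it,"r10",[330,180,490,300],5)
```

```text
[616.19145624 -91.89022199 -21.03960768] -6.376634120941162
```

View pics/r10.png

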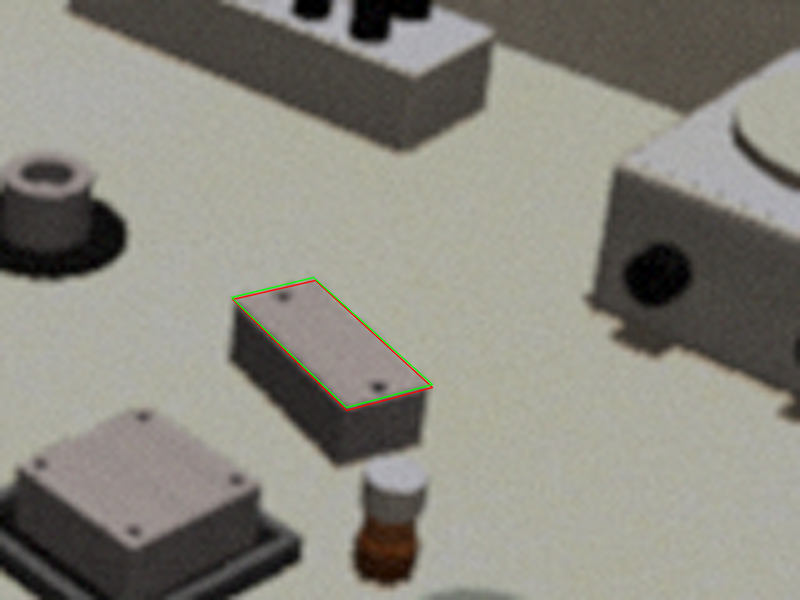

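```bash
python3 -m creep '[[-35,0,-12,0,9,0,0],[-80,0,-27,0,18,0,0],[-125,0,-43,0,28,0,0],[-165,0,-57,0,38,0,0],[-205,0,-70,0,48,0,0]]';python3 plan.py 617 -91 120 -21
```

```text
time: 40.7
tool_pos: [0.6236, 0.0526, 0.1329]
ee_rot: [-1.569, 0.004, 0.323]
wrist_force: [0.1, -0.4, -0.3]
width: 0.0942
t 40.7 pos [623.6  52.6 132.9] rot [-89.9   0.3  18.5] F [ 0.1 -0.4 -0.3] w 94.2 q [-0.01  0.28  1.29  0.    1.58 -0.33]
shift [ -51.7   13.  -134.2] turn [ 0.  39.5 -0.3] rows 4.0
```

```bash
python3 -m creep '[[-14,0,-35,0,9,0,0],[-28,3,-70,0,18,0,0],[-42,8,-105,0,28,0,0],[-50,20,-130,0,37,0,0],[-50,35,-130,0,39.5,0,0]]';python3 -m creep '[[0,10,0,0,0,0,0],[0,20,0,0,0,0,0],[0,20,0,0,0,0,0]]';python3 plan.py 617 -91 12 -21
```

```text
time: 41.32
tool_pos: [0.6184, -0.0872, 0.098]
ee_rot: [-1.572, 0.004, -0.366]
wrist_force: [-0.3, 0.1, -0.5]
width: 0.0939
time: 41.7
tool_pos: [0.6189, -0.0844, 0.0792]
ee_rot: [-1.571, 0.003, -0.36]
wrist_force: [-0.3, -0.4, -0.3]
width: 0.0943
t 41.7 pos [618.9 -84.4  79.2] rot [-90.    0.2 -20.6] F [-0.3 -0.4 -0.3] w 94.3 q [-0.23  0.31  1.36  0.    1.47  0.13]
shift [ 0.7 67.2 -6.8] turn [ 0.   0.4 -0.2] rows 2.0
```

```bash
python3 -m creep '[[0,12,-4,0,0.4,0,0],[0,34,-6,0,0.4,0,0],[0,52,-6,0,0.4,0,0],[0,60,-6,0,0.4,0,0],[0,60,-6,0,0.4,0,0]]';python3 -m creep '[[0,0,0,0,0,0,0]]';python3 plan.py 617 -91 12 -21
```

```text
time: 42.32
tool_pos: [0.6173, -0.0905, 0.02]
ee_rot: [-1.571, 0.001, -0.368]
wrist_force: [0.3, 0.3, 0.3]
width: 0.0939
time: 42.45
tool_pos: [0.6184, -0.0908, 0.0217]
ee_rot: [-1.57, -0.002, -0.368]
wrist_force: [0.8, 0.0, 0.0]
width: 0.0942
t 42.45 pos [618.4 -90.8  21.7] rot [-90.   -0.1 -21.1] F [0.8 0.  0. ] w 94.2 q [-0.24  0.35  1.43  0.    1.36  0.13]
shift [-1.2  9.7 -0.7] turn [-0.  -0.1  0.1] rows 1.0
```

```bash
python3 -m creep '[[-1,5,-0.5,0,0,0,0],[-1,9,-0.5,0,0,0,0],[-1,9,-0.5,0,0,0,0],[-1,9,-0.5,0,0,0,0]]';python3 plan.py 617 -91 12 -21
```

```text
time: 42.95
tool_pos: [0.6166, -0.0908, 0.0118]
ee_rot: [-1.571, -0.0, -0.368]
wrist_force: [1.3, -0.2, 0.5]
width: 0.0944
t 42.95 pos [616.6 -90.8  11.8] rot [-90.   -0.  -21.1] F [ 1.3 -0.2  0.5] w 94.4 q [-0.24  0.36  1.44  0.    1.34  0.13]
shift [ 0.4 -0.2 -0. ] turn [-0.  -0.1  0. ] rows 1.0
```

```bash
python3 -m creep '[[0,0,0,0,0,0,90],[0,0,0,0,0,0,110],[0,0,0,0,0,0,130],[0,0,0,0,0,0,150],[0,0,0,0,0,0,200]]';python3 -m creep '[[0,0,0,0,0,0,255],[0,0,0,0,0,0,255],[0,0,0,0,0,0,255]]'
```

```text
time: 43.58
tool_pos: [0.6166, -0.0908, 0.0118]
ee_rot: [-1.571, -0.0, -0.368]
wrist_force: [-0.5, -0.1, -0.2]
width: 0.0472
time: 43.95
tool_pos: [0.6169, -0.0909, 0.0119]
ee_rot: [-1.571, -0.001, -0.368]
wrist_force: [1.3, 0.0, -1.1]
width: 0.0399
```

```bash
python3 -m creep '[[0,-5,0,0,0,0,255],[0,-16,0,0,0,0,255],[0,-36,0,0,0,0,255],[0,-62,0,0,0,0,255],[0,-85,0,0,0,0,255]]';python3 plan.py 467.5 90.5 100 0
```

```text
time: 44.58
tool_pos: [0.6171, -0.0909, 0.0996]
ee_rot: [-1.57, -0.002, -0.368]
wrist_force: [0.2, 0.1, -2.3]
width: 0.0395
t 44.58 pos [617.1 -90.9  99.6] rot [-90.   -0.1 -21.1] F [ 0.2  0.1 -2.3] w 39.5 q [-0.24  0.29  1.35  0.    1.5   0.13]
shift [-204.8   -0.8  115.5] turn [ -0.  -21.1   0.1] rows 4.0
```

```bash
python3 -m creep '[[-6,0,3,0,-1,0,255],[-26,0,14,0,-4,0,255],[-56,0,31,0,-8,0,255],[-90,0,50,0,-12,0,255],[-124,0,69,0,-16,0,255]]';python3 plan.py 467.5 90.5 100 0
```

```text
time: 45.2
tool_pos: [0.5238, 0.0193, 0.0959]
ee_rot: [-1.57, 0.002, -0.086]
wrist_force: [0.9, 0.9, -2.9]
width: 0.0394
t 45.2 pos [523.8  19.3  95.9] rot [-90.    0.1  -4.9] F [ 0.9  0.9 -2.9] w 39.4 q [-0.07  0.08  1.6   0.    1.47  0.01]
shift [-62.2  -3.9  66.1] turn [-0.  -4.9 -0.1] rows 2.0
```

```bash
python3 -m creep '[[-25,0,28,0,-2,0,255],[-44,0,47,0,-4,0,255],[-54,0,58,0,-4.9,0,255],[-56,0,60,0,-4.9,0,255],[-56,0,60,0,-4.9,0,255]]';python3 plan.py 467.5 90.5 40 0
```

```text
time: 45.82
tool_pos: [0.4756, 0.0825, 0.0968]
ee_rot: [-1.571, -0.0, -0.003]
wrist_force: [0.5, 0.6, -3.3]
width: 0.0401
t 45.83 pos [475.6  82.5  96.8] rot [-90.   -0.   -0.2] F [ 0.5  0.6 -3.3] w 40.1 q [ 0.05 -0.02  1.69 -0.    1.46  0.06]
shift [-8.1 56.8  8. ] turn [ 0.  -0.2  0. ] rows 1.0
```

```bash
python3 -m creep '[[-6,5,6,0,0,0,255],[-8,20,8,0,0,0,255],[-8,42,8,0,0,0,255],[-8,56,8,0,0,0,255],[-8,56,8,0,0,0,255]]';python3 -m creep '[[0,0,0,0,0,0,255]]';python3 plan.py 467.5 90.5 18 0;python3 - <<'E'
from h import *
s=snap("side")
it=[(place(rect(68,116),.4675,.0905,0,.012),(0,0,255))]
overlay(s,it,"r11",[200,190,360,310],5)
E
```

```text
time: 46.45
tool_pos: [0.4657, 0.0907, 0.0389]
ee_rot: [-1.571, 0.004, -0.003]
wrist_force: [-0.7, -0.2, -3.1]
width: 0.0396
time: 46.58
tool_pos: [0.4678, 0.0909, 0.0413]
ee_rot: [-1.571, -0.001, -0.003]
wrist_force: [0.1, -0.6, -2.9]
width: 0.0396
t 46.58 pos [467.8  90.9  41.3] rot [-90.   -0.1  -0.2] F [ 0.1 -0.6 -2.9] w 39.6 q [0.07 0.02 1.78 0.   1.34 0.08]
shift [-0.3 23.3 -0.4] turn [-0.  -0.2  0.1] rows 1.0
```

View pics/r11.png

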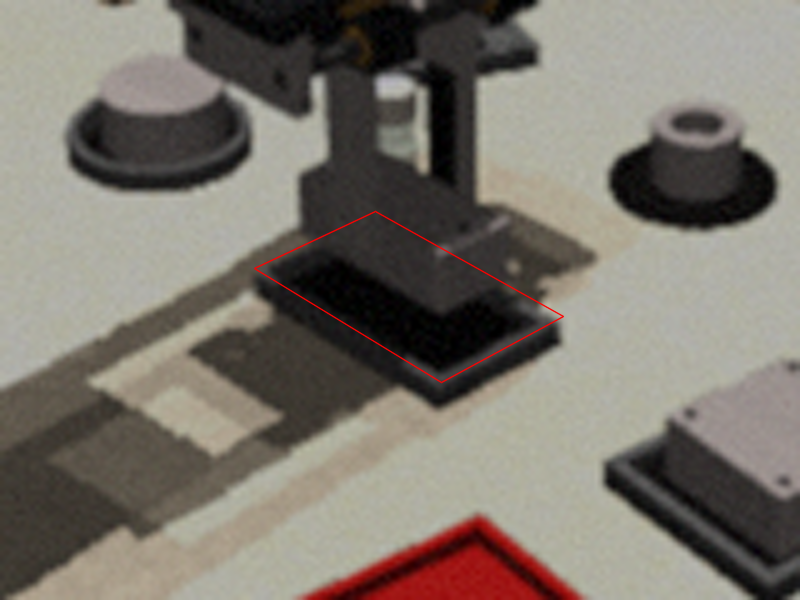

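```bash
python3 -m creep '[[0,7,0,0,0,0,255],[0,15,0,0,0,0,255],[0,21,0,0,0,0,255],[0,22,0,0,0,0,255]]';python3 -m creep '[[0,0,0,0,0,0,255]]'
```

```text
time: 47.12
tool_pos: [0.4666, 0.0909, 0.018]
ee_rot: [-1.571, 0.002, -0.003]
wrist_force: [0.0, 0.7, -2.9]
width: 0.0396
time: 47.25
tool_pos: [0.4672, 0.0909, 0.0187]
ee_rot: [-1.571, 0.0, -0.003]
wrist_force: [0.4, -0.3, -4.1]
width: 0.0401
```

```bash
python3 -m creep '[[0,1,0,0,0,0,255],[0,2,0,0,0,0,255],[0,2,0,0,0,0,255]]';python3 -m creep '[[0,0.7,0,0,0,0,255],[0,0.7,0,0,0,0,255]]';python3 -m creep '[[0,0.5,0,0,0,0,255],[0,0.5,0,0,0,0,255]]'
```

```text
time: 47.62
tool_pos: [0.4672, 0.0909, 0.0169]
ee_rot: [-1.571, -0.0, -0.003]
wrist_force: [-0.2, 0.3, -3.7]
width: 0.0397
time: 47.88
tool_pos: [0.4672, 0.0909, 0.0161]
ee_rot: [-1.571, -0.0, -0.003]
wrist_force: [0.7, 0.2, -3.4]
width: 0.0401
time: 48.12
tool_pos: [0.4673, 0.0909, 0.0158]
ee_rot: [-1.571, -0.0, -0.003]
wrist_force: [-0.2, 0.1, -0.9]
width: 0.0398
```

Contact at the expected height. Release, retreat towards the start side, clear of the parts.

```bash
python3 -m creep '[[0,0,0,0,0,0,130],[0,0,0,0,0,0,100],[0,0,0,0,0,0,40],[0,0,0,0,0,0,0],[0,0,0,0,0,0,0]]';python3 -m creep '[[0,-15,0,0,0,0,0],[0,-50,0,0,0,0,0],[0,-100,0,0,0,0,0],[0,-150,0,0,0,0,0],[0,-180,0,0,0,0,0]]';python3 plan.py 270 450 210 0
```

```text
time: 48.75
tool_pos: [0.4672, 0.0909, 0.0157]
ee_rot: [-1.571, -0.0, -0.003]
wrist_force: [-0.6, -0.2, 0.5]
width: 0.083
time: 49.38
tool_pos: [0.4683, 0.091, 0.2002]
ee_rot: [-1.57, -0.006, -0.003]
wrist_force: [0.9, -0.1, -0.9]
width: 0.0939
t 49.38 pos [468.3  91.  200.2] rot [-90.   -0.3  -0.2] F [ 0.9 -0.1 -0.9] w 93.9 q [ 0.07 -0.08  1.55  0.    1.67  0.08]
shift [-199.3  -10.8  358.4] turn [-0.  -0.2  0.3] rows 7.0
```

```bash
python3 -m creep '[[-25,0,45,0,-8,0,0],[-50,0,90,0,-16,0,0],[-75,0,135,0,-24,0,0],[-100,0,180,0,-32,0,0],[-125,0,225,0,-40,0,0]]'; python3 -m creep '[[20,0,20,0,0,0,0],[20,0,20,0,0,0,0],[20,0,20,0,0,0,0],[20,0,20,0,0,0,0]]'
python3 - <<'E'
from fitp import *
s=snap("side","fs"); t=snap("top","ft")
print(robot.get_obs()["time"],robot.get_obs()["tool_pos"].round(3))
for o in "square_block long_bar round_disc cross_block ring".split():
    for c in("top","side"):
        print(o,c,[(round(d["p"],2),[round(v,3) for v in d["point"]]) for d in robot.landmark_of(o,c)][:2])
cv2.imwrite("pics/ft2.png",cv2.resize(t["color"][90:260,140:420],None,fx=2.8,fy=2.8,interpolation=cv2.INTER_CUBIC))
cv2.imwrite("pics/fs2.png",cv2.resize(s["color"][160:320,200:420],None,fx=3.6,fy=3.6,interpolation=cv2.INTER_CUBIC))
E
```

```text
time: 50.0
tool_pos: [0.3421, 0.3177, 0.1971]
ee_rot: [-1.571, -0.002, 0.7]
wrist_force: [0.2, 0.9, 0.5]
width: 0.094
time: 50.5
tool_pos: [0.3458, 0.3435, 0.196]
ee_rot: [-1.571, -0.0, 0.694]
wrist_force: [0.2, -0.3, 0.7]
width: 0.0938
50.6 [0.346 0.344 0.196]
square_block top [(0.63, [0.488, -0.1, 0.002])]
square_block side [(0.72, [0.487, -0.094, -0.001])]
long_bar top [(0.84, [0.467, 0.096, 0.002])]
long_bar side [(0.95, [0.467, 0.089, 0.005])]
round_disc top [(0.91, [0.483, 0.275, 0.003])]
round_disc side [(0.58, [0.481, 0.275, 0.003])]
cross_block top [(0.82, [0.642, 0.266, 0.002])]
cross_block side [(0.63, [0.643, 0.269, 0.003])]
ring top [(0.28, [0.466, 0.092, 0.002])]
ring side [(0.83, [0.636, 0.085, 0.004])]
```

View pics/ft2.png

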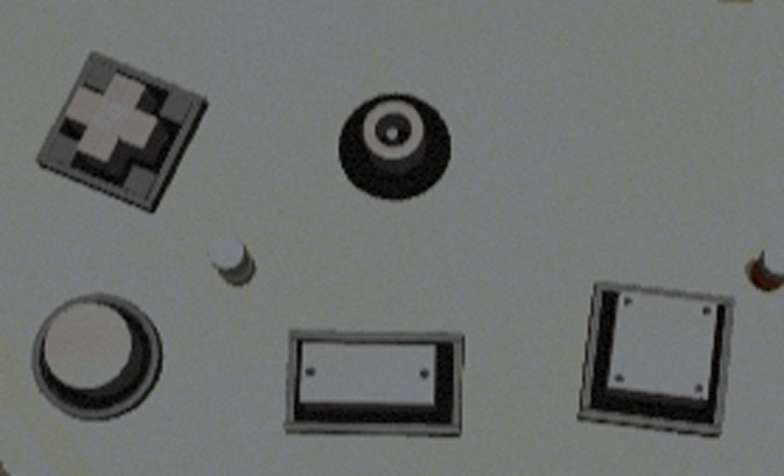

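View pics/fs2.png

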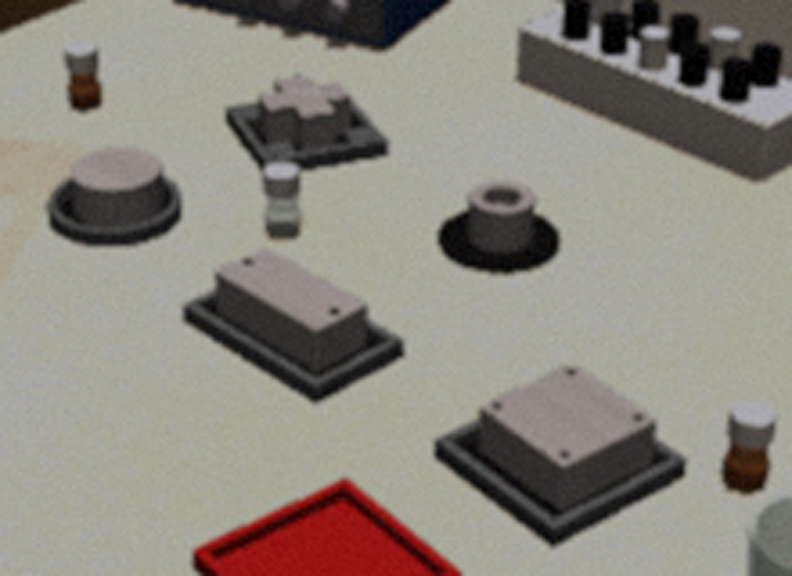

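Run:
```python
from bench import robot
print(robot.close_job(), robot.get_obs()["time"])
```

```text
the job is handed in; nothing more can be done
the job is handed in; nothing more can be done
```

All five parts are in their trays, and the job was handed in at about 50.6 s on the robot's clock, against the 96 s limit. I took the piles apart from the top: ring, disc, square block, then cross and bar. Each part was lowered to contact before release. The square block went into the grey square tray; I left the red and orange look-alikes alone.

**Last checks:**
- **Contact heights:** each part touched down within about 0.5 mm of its tray floor's height. No wrist force printed at the end of a move was above about 7 N.
- **Final pictures:** both cameras show every part lying flat inside its tray, with the post visible in the ring's bore. The gripper is open and well clear.
- **Trained networks:** they put every part within about 6 mm of its tray centre. The exception was one low-confidence ring report (0.28) from the top camera, which landed on the bar tray. The side camera (0.83) and both pictures contradict it, so I treated it as false.
- **Early fits:** automatic outline fits of the parts in the first top picture were wrong, so I used the side-camera fits and checked them by overlaying them on both pictures.

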